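# Empty the used-tube pans into the tip-tray bin under the shelf

## Robot

A 7-joint arm with a two-finger parallel gripper is mounted at the origin on the work surface. World frame = base frame: x ahead of the robot, y to its left, z up, the work surface at z = 0. Lengths are in m, angles in rad, forces in N, time in s.
With the tool pointing down it reaches from about 0.425 to 1.025 m from the base axis. Payload 9.4 kg.
Tool frame: the origin (TCP) lies between the finger pads; the fingertips stand 8 mm ahead of it and the grasp point (between the pads) lies 11 mm behind it (r.tcp_to_tips is the distance from the TCP to the fingertips, in m); z points along the fingers, y is the direction in which the jaws open and shut (so a half turn about z gives the same grasp; the last joint's range is limited). The gripper opens to 93 mm and grips with 3 to 60 N. Pads are 15 mm wide; open, the fingers measure 128 mm over their backs; the gripper's body (75 mm by 188 mm) begins 65 mm behind the grasp point.
Start: joints at [1.16, 0.599, -0.003, 1.599, 0.002, 0.943, -0.08], TCP at [0.238, -0.685, 0.227] pointing down, gripper open.
Joint ranges: [-2.57, 2.57], [-0.35, 1.97], [-1.29, 1.29], [0.11, 2.56], [-1.05, 4.19], [0.11, 1.86], [-2.63, 2.63]. Speed limits (rad/s): [2.22, 2.22, 3.01, 3.01, 3.14, 3.14, 3.14].

## Interface

Orientations are given as a unit quaternion [x, y, z, w].
In Python, from bench import monitor, snapshot, camera_model, job, look_for, outline_of, r gives the robot as it stands.
- The arm moves only by the shell command python3 -m crank 'ROWS' [FORCE]. ROWS is JSON, a list of rows, each an object with "turn": the turn, a rotation vector about the tool's x, y, z in degrees, a list of three; "xyz": the shift along the tool's x, y, z in m, a list of three; "gripper": the finger opening in m, from 0 to 0.093. A call has 1 to 20 rows; each row shifts and turns the commanded pose from where the row before left it, along the tool's axes as they then stand; what a row does not reach is not made up. A row lasts 1/12 s, in which the tool goes at most 41.7 mm and 7.16 degrees, less where a joint would pass 70% of its speed; a pose out of reach is approached as far as the arm can. A call with a gripper value outside its range is refused whole. The fingers move at their own pace and stop on an object; FORCE is the grip in N (left out, the last holds). Time passes only in rows, so rows that do not move let the fingers close. It gives the time, the measured TCP pose, the force and the opening at its end, in the units of the state.
- monitor.observe(): the state, without advancing time (a new reading comes with each control period).
- snapshot(name): name is "side" or "top" or "wrist"; returns (picture, depth): 400x640x3 uint8, blue, green, red; 400x640 float32, m along the optical axis (not along the pixel's ray), 0 where there is no reading.
- camera_model(name): a dict with "camera_matrix" (3x3 intrinsics, pixels), "k1" (the pictures are not rectified: a ray, as slopes to the right and down, at radius r is drawn at 1 + k1 r^2 times it, then the intrinsics apply), "eye" and "rotation" of the camera in the world. Camera axes: x right, y down, z forward; pixel columns grow to the right and rows downward; lengths in m; the calibration is good to about 2 mm. A picture is of the moment at which its call begins: read the wrist's pose just before it. camera_model takes no time and is no camera call; for the wrist camera it gives the pose at the moment of the call.
- job.job_done(): hands the job in, once; it reports no verdict.
Trained networks look in the newest picture that a camera, given by its name, has taken for a name from the list of things; names that differ only in an ending like _2 or _b are one class to them, and where a whole thing is asked for, a point or a joint stands for the part that bears it (a point fixed in the world has none). Each returns a list of dicts, best first, with "conf" (0 to 1); they miss things now and then, are a little off and sometimes report something else, mostly with a low value. They report only what shows in the picture. A call takes as long as a camera call. They do not tell look-alikes from the thing itself.
- look_for(camera, query): "box" ([left, top, right, bottom] in pixels, round what is visible of it).
- outline_of(camera, query): "mask" (400x640 bool, what is visible of it) and "box" ([left, top, right, bottom] in pixels, round what is visible of it).
The state is a dict: "time": time; "q": joint angles; "qvel": joint speeds; "joint_efforts": joint torques, N m; "eef_pos": TCP position; "ee_rot": TCP orientation; "contact_force": force on the tool from outside, world axes, zero at the start; "moment": the same for the moment, N m; "grip_width": finger opening in m.
Only numpy, scipy, OpenCV 4.12 (cv2) and the standard library are available. Lean on these libraries where they do the work, as an engineer would, in place of code of your own. Each camera call takes 0.05 s, during which the arm holds its last target. There are 200 camera calls.

## Task

Take each collecting pan that holds used tubes by its handle, pour the tubes over its lip into the upright tray of the yellow bin under the low shelf, and set the emptied pan back upright on the blue mat; once all the tubes lie in the tray, swing the lever over so that the tray drops them all into the bin, then lead the lever gently back until the tray is fully home, without letting it snap shut. Do not touch the tubes with the gripper, do not knock the shelf, and leave the bottles, cup and marker where they stand.

Things in the scene. Friction and masses are not known exactly. Their poses are not given: they have to be found in the camera images.
- bin: fixed yellow see-through waste bin, 240 mm long (x), 220 wide (y); red lid frame around a tipping tray in its open top: end strips at z 182-186 mm, side flanks at y 79 to 112 mm either side, rising outwards from 182 to 198. Origin: centre of its underside; x points from the near end (lever, robot side) to the far end, y left as seen from the near end, z up
- tray_floor (a point): middle of the steel tray's floor (tray upright), at bin x 0, y 0, z 125 mm. The tray is a trough 162 mm long inside (bin x +-81 mm): flat floor 64 mm wide, sides flaring to a mouth 144 mm wide at z 180 mm. It turns with the tray about an axle along the bin's x, at bin y 0, z 175 mm
- tray (a joint): turn of the tray, rad: 0 upright (home stop), 2.10 tipped (far stop). As it grows the tray's +y edge (bin frame) goes down and the lever swings from the -y side over the top to the +y side. The weighted lever holds it at either end (2.5 to 3 N at the knob), balances at about 1.25, and beyond that falls hard to the other end if not held. Tubes drop out from about 1.7
- tray_knob (a point): middle of the black knob on the weighted lever at the bin's near end: a cylinder 22 mm across, lying along the bin's x from -184 to -124 mm. At joint value q it is at bin x -156, y 115 sin(q - 1.134), z 175 + 115 cos(q - 1.134) mm. Clear above; can be pinched from above, fingers closing along the bin's y, and led round its arc
- shelf: clear acrylic riser shelf, aluminium edges, four thin posts, fixed over the bin; same origin and axes as the bin. Board 290 mm wide (y), x -60 to +140 mm, underside 303 mm and top 311 mm above the table; posts 12 mm thick at x -50 and +130, y +-135 mm. Open on the near side between the posts. A small blue box stands on it
- mat: light blue bench mat, fixed, 180 mm (x) by 440 mm (y), 4 mm thick, origin at the centre of its underside; the pans stand on it side by side, handles towards the robot
- pan_a: grey collecting pan with a blue handle along its -x, 0.11 kg, one of three alike, some may be empty. Origin: centre of its underside, z up. 110 mm long (x); floor y -25 to +25; on the +y side a lip slopes up at 32 degrees to its edge at y 71, z 33 mm; on the -y side a steep wall to y -36, z 34. Rolled about x towards the lip by 45 to 55 degrees, its tubes roll out over the lip
- pan_a_grip (a point): place to hold the pan: middle line of its handle, 125 mm from the pan's centre, 40 mm above its underside. The handle is a flat-sided bar 20 mm wide (pan y), 26 mm high (z 27 to 53 mm), along the pan's x from -55 to -170 mm
- pan_b: grey collecting pan with a blue handle along its -x, 0.11 kg, one of three alike, some may be empty. Origin: centre of its underside, z up. 110 mm long (x); floor y -25 to +25; on the +y side a lip slopes up at 32 degrees to its edge at y 71, z 33 mm; on the -y side a steep wall to y -36, z 34. Rolled about x towards the lip by 45 to 55 degrees, its tubes roll out over the lip
- pan_b_grip (a point): place to hold the pan: middle line of its handle, 125 mm from the pan's centre, 40 mm above its underside. The handle is a flat-sided bar 20 mm wide (pan y), 26 mm high (z 27 to 53 mm), along the pan's x from -55 to -170 mm
- pan_c: grey collecting pan with a blue handle along its -x, 0.11 kg, one of three alike, some may be empty. Origin: centre of its underside, z up. 110 mm long (x); floor y -25 to +25; on the +y side a lip slopes up at 32 degrees to its edge at y 71, z 33 mm; on the -y side a steep wall to y -36, z 34. Rolled about x towards the lip by 45 to 55 degrees, its tubes roll out over the lip
- pan_c_grip (a point): place to hold the pan: middle line of its handle, 125 mm from the pan's centre, 40 mm above its underside. The handle is a flat-sided bar 20 mm wide (pan y), 26 mm high (z 27 to 53 mm), along the pan's x from -55 to -170 mm
- tube_a1: used sample tube, white with a red cap, 17 mm across and 90 mm long, about 18 g, lying in pan_a at the start (None if absent: any three to five of the six are there). Origin: its middle, x along it
- tube_a2: used sample tube, white with a red cap, 17 mm across and 90 mm long, about 18 g, lying in pan_a at the start (None if absent: any three to five of the six are there). Origin: its middle, x along it
- tube_b1: used sample tube, white with a red cap, 17 mm across and 90 mm long, about 18 g, lying in pan_b at the start (None if absent: any three to five of the six are there). Origin: its middle, x along it
- tube_b2: used sample tube, white with a red cap, 17 mm across and 90 mm long, about 18 g, lying in pan_b at the start (None if absent: any three to five of the six are there). Origin: its middle, x along it
- tube_c1: used sample tube, white with a red cap, 17 mm across and 90 mm long, about 18 g, lying in pan_c at the start (None if absent: any three to five of the six are there). Origin: its middle, x along it
- tube_c2: used sample tube, white with a red cap, 17 mm across and 90 mm long, about 18 g, lying in pan_c at the start (None if absent: any three to five of the six are there). Origin: its middle, x along it
- cup: brown drinking cup, 76 mm across, 95 mm high, a bystander; origin at its underside
- gel: small clear gel bottle, 48 mm across, 100 mm high, a bystander; origin at its underside
- pump: white pump bottle, 76 mm across, 200 mm high, a bystander; origin at its underside
- spray: white spray bottle with a red trigger head, 80 mm across, 228 mm high, a bystander; origin at its underside
- marker: blue marker pen lying down, 16 mm thick, 135 mm long, a bystander; origin at its underside
Things that resemble listed ones, but are neither listed nor needed, are in the scene too. Leave any pink look-alike of the pan_c alone. What is shaped like the tube_b2 but orange is not meant.

How it is judged:
On the way, in this order (a step that is already met when the one before it is completed fails the run):
1. all the tubes lie in the upright tray (x of tube_a1 in the frame of bin between -0.085 and 0.085 m and y of tube_a1 in the frame of bin between -0.075 and 0.075 m and z of tube_a1 in the frame of bin between 0.115 and 0.185 m and x of tube_a2 in the frame of bin between -0.085 and 0.085 m and y of tube_a2 in the frame of bin between -0.075 and 0.075 m and z of tube_a2 in the frame of bin between 0.115 and 0.185 m and x of tube_b1 in the frame of bin between -0.085 and 0.085 m and y of tube_b1 in the frame of bin between -0.075 and 0.075 m and z of tube_b1 in the frame of bin between 0.115 and 0.185 m and x of tube_b2 in the frame of bin between -0.085 and 0.085 m and y of tube_b2 in the frame of bin between -0.075 and 0.075 m and z of tube_b2 in the frame of bin between 0.115 and 0.185 m and x of tube_c1 in the frame of bin between -0.085 and 0.085 m and y of tube_c1 in the frame of bin between -0.075 and 0.075 m and z of tube_c1 in the frame of bin between 0.115 and 0.185 m and x of tube_c2 in the frame of bin between -0.085 and 0.085 m and y of tube_c2 in the frame of bin between -0.075 and 0.075 m and z of tube_c2 in the frame of bin between 0.115 and 0.185 m and value of joint tray below 0.15 rad), for 0.3 s.
2. the tray is tipped over and all the tubes have dropped into the bin (x of tube_a1 in the frame of bin between -0.115 and 0.115 m and y of tube_a1 in the frame of bin between -0.105 and 0.105 m and z of tube_a1 in the frame of bin between 0 and 0.095 m and x of tube_a2 in the frame of bin between -0.115 and 0.115 m and y of tube_a2 in the frame of bin between -0.105 and 0.105 m and z of tube_a2 in the frame of bin between 0 and 0.095 m and x of tube_b1 in the frame of bin between -0.115 and 0.115 m and y of tube_b1 in the frame of bin between -0.105 and 0.105 m and z of tube_b1 in the frame of bin between 0 and 0.095 m and x of tube_b2 in the frame of bin between -0.115 and 0.115 m and y of tube_b2 in the frame of bin between -0.105 and 0.105 m and z of tube_b2 in the frame of bin between 0 and 0.095 m and x of tube_c1 in the frame of bin between -0.115 and 0.115 m and y of tube_c1 in the frame of bin between -0.105 and 0.105 m and z of tube_c1 in the frame of bin between 0 and 0.095 m and x of tube_c2 in the frame of bin between -0.115 and 0.115 m and y of tube_c2 in the frame of bin between -0.105 and 0.105 m and z of tube_c2 in the frame of bin between 0 and 0.095 m and value of joint tray above 1.6 rad), for 0.2 s.
At the end, for the whole second after the job is handed in: all tubes lie inside the bin below the tray (less than 95 mm above the table), the tray is back upright within 0.08 rad of its home stop, and every pan stands upright (within 0.12 rad) and at rest on the mat, its centre within the mat's outline (x of tube_a1 in the frame of bin between -0.115 and 0.115 m and y of tube_a1 in the frame of bin between -0.105 and 0.105 m and z of tube_a1 in the frame of bin between 0 and 0.095 m and x of tube_a2 in the frame of bin between -0.115 and 0.115 m and y of tube_a2 in the frame of bin between -0.105 and 0.105 m and z of tube_a2 in the frame of bin between 0 and 0.095 m and x of tube_b1 in the frame of bin between -0.115 and 0.115 m and y of tube_b1 in the frame of bin between -0.105 and 0.105 m and z of tube_b1 in the frame of bin between 0 and 0.095 m and x of tube_b2 in the frame of bin between -0.115 and 0.115 m and y of tube_b2 in the frame of bin between -0.105 and 0.105 m and z of tube_b2 in the frame of bin between 0 and 0.095 m and x of tube_c1 in the frame of bin between -0.115 and 0.115 m and y of tube_c1 in the frame of bin between -0.105 and 0.105 m and z of tube_c1 in the frame of bin between 0 and 0.095 m and x of tube_c2 in the frame of bin between -0.115 and 0.115 m and y of tube_c2 in the frame of bin between -0.105 and 0.105 m and z of tube_c2 in the frame of bin between 0 and 0.095 m and x of pan_a in the frame of mat between -0.09 and 0.09 m and y of pan_a in the frame of mat between -0.22 and 0.22 m and z of each of pan_a, pan_b, pan_c in the frame of mat below 0.015 m and angle between each of pan_a, pan_b, pan_c's own z axis and vertical below 0.12 rad and linear speed of each of pan_a, pan_b, pan_c below 0.03 m/s and x of pan_b in the frame of mat between -0.09 and 0.09 m and y of pan_b in the frame of mat between -0.22 and 0.22 m and x of pan_c in the frame of mat between -0.09 and 0.09 m and y of pan_c in the frame of mat between -0.22 and 0.22 m and value of joint tray below 0.08 rad); the robot touches nothing.
It fails at once if the gripper touches a tube (over 1 N) (contact force between the fingers and tube_a1 above 1 N or contact force between the fingers and tube_a2 above 1 N or contact force between the fingers and tube_b1 above 1 N or contact force between the fingers and tube_b2 above 1 N or contact force between the fingers and tube_c1 above 1 N or contact force between the fingers and tube_c2 above 1 N).
It fails at once if the shelf is knocked (over 12 N) (contact force between shelf and anything else above 12 N).
It fails at once if the tray is let snap back (faster than 2.5 rad/s towards home) (velocity of joint tray below -2.5 rad/s).
It fails at once if a bottle, the cup or the marker is moved more than 30 mm (distance of any of cup, gel, pump, spray, marker from where it was at the start of the episode above 0.03 m).
Of tube_a1, tube_a2, tube_b1, tube_b2, tube_c1, tube_c2 only 3 to 5 are there at a start; the rules pass over those that are not, and their reading is None.
At some moment in a run one of pan_a, pan_b, pan_c may be knocked a few centimetres aside while the robot is not near it.
It also fails if it takes over 210 s, if anything falls off the work surface, if the arm or the gripper's body presses on something with over 40 N, if the wrist force passes 120 N, or if a joint passes its speed limit or range.

## Working session

There is one attempt and no reset: what is moved stays moved. The work goes in short steps, Python scripts to look and compute and a shell command to move; the robot and the scene stay as the last step left them, time stands still between calls to the robot, and variables do not carry over. Pictures are saved under pics/ and viewed, about 12 in all and at most 16, crops included, and the job is handed in when it is done.

```bash
ls; mkdir -p pics
python3 - <<'E'
from bench import monitor, snapshot, camera_model, r
import cv2,numpy as np
s=monitor.observe();print({k:np.round(v,3).tolist() for k,v in s.items()})
a,da=snapshot("side");b,db=snapshot("top")
cv2.imwrite("pics/side0.png",a);cv2.imwrite("pics/top0.png",b)
for n in("side","top","wrist"):
    m=camera_model(n);print(n,np.round(m["camera_matrix"],1).tolist(),m["k1"],np.round(m["eye"],3),np.round(m["rotation"],3).tolist())
E
```

```text
pics
{'time': 0.0, 'q': [1.16, 0.6, -0.003, 1.6, 0.002, 0.943, -0.08], 'qvel': [0.003, 0.0, 0.001, -0.001, -0.001, -0.0, -0.002], 'joint_efforts': [-0.0, -76.507, 1.497, -25.235, -0.052, 0.017, 0.0], 'eef_pos': [0.237, -0.685, 0.226], 'ee_rot': [0.986, 0.166, -0.0, -0.001], 'contact_force': [0.347, 0.219, 0.432], 'moment': [0.025, 0.008, 0.018], 'grip_width': 0.093}
side [[485.3, 0.0, 321.3], [0.0, 485.3, 190.1], [0.0, 0.0, 1.0]] 0.05001191181212994 [0.351 1.356 0.942] [-0.031, 0.867, -0.497, 0.02]
top [[373.2, 0.0, 322.9], [0.0, 373.2, 193.0], [0.0, 0.0, 1.0]] 0.022994401291652564 [0.307 0.016 1.488] [-0.705, 0.706, -0.046, 0.042]
wrist [[316.0, 0.0, 320.9], [0.0, 316.0, 204.2], [0.0, 0.0, 1.0]] -0.05245026557010378 [ 0.312 -0.658  0.384] [0.806, -0.574, -0.084, 0.117]
```

View pics/top0.png

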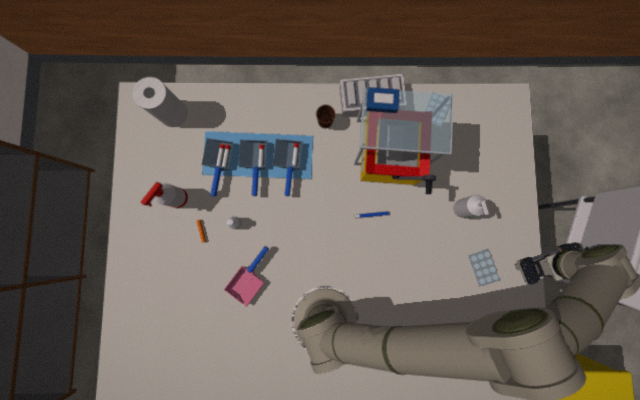

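View pics/side0.png

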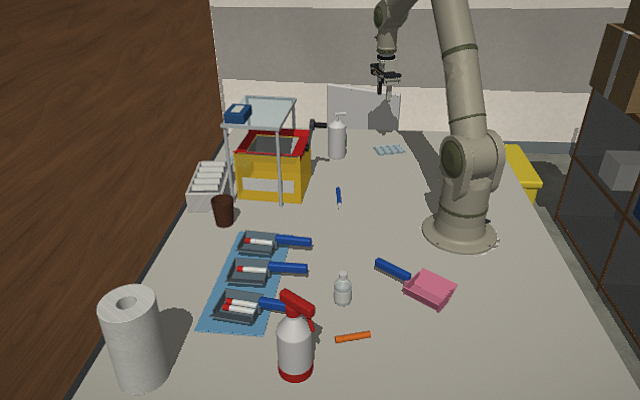

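The top view shows three grey pans on the mat: heads at about (217,155), (253,155) and (288,155), with blue handles running down to (213,195), (256,193) and (288,193). The bin is at (397,140) under the shelf with its knob at (429,185). Look-alikes to leave alone are the pink pan at (245,285), the orange tube-shaped thing at (201,231) and the white tube rack at (372,92). Next I measure.

```bash
cat > h.py <<'E'
from bench import monitor, snapshot, camera_model, look_for, outline_of, r
import cv2, numpy as np
from scipy.spatial.transform import Rotation as R
def model(n):
    m=camera_model(n); q=np.array(m["rotation"]); Rm=q if q.shape==(3,3) else R.from_quat(q).as_matrix()
    return np.array(m["camera_matrix"]),m["k1"],np.array(m["eye"]),Rm
def rays(n,uv,M=None):
    K,k,e,Rm=M or model(n); uv=np.asarray(uv,float).reshape(-1,1,2)
    d=np.array([k,0,0,0,0.])  # radial factor 1+k r^2
    p=cv2.undistortPoints(uv,K,d).reshape(-1,2)
    return e,Rm,np.c_[p,np.ones(len(p))]
def cloud(n,dep,M=None):
    h,w=dep.shape; u,v=np.meshgrid(np.arange(w),np.arange(h))
    e,Rm,d=rays(n,np.stack([u,v],-1).reshape(-1,2),M)
    P=(d*dep.reshape(-1,1))@Rm.T+e; P[dep.ravel()==0]=np.nan
    return P.reshape(h,w,3)
def onplane(n,uv,z,M=None):
    e,Rm,d=rays(n,uv,M); g=d@Rm.T; return e+g*((z-e[2])/g[:,2])[:,None]
def pix(n,P,M=None):
    K,k,e,Rm=M or model(n); P=(np.atleast_2d(P)-e)@Rm
    return cv2.projectPoints(P,np.zeros(3),np.zeros(3),K,np.array([k,0,0,0,0.]))[0].reshape(-1,2)
def rect(P): 
    (c,s,a)=cv2.minAreaRect(np.float32(P[:,:2])); return np.round(c,4),np.round(s,4),round(a,1)
E
python3 - <<'E'
from h import *
im,dep=snapshot("top");C=cloud("top",dep);np.savez("top0.npz",im=im,C=C)
hsv=cv2.cvtColor(im,cv2.COLOR_BGR2HSV)
def show(n,box,lo,hi):
    x0,y0,x1,y1=box;m=np.zeros(im.shape[:2],np.uint8);m[y0:y1,x0:x1]=cv2.inRange(hsv,lo,hi)[y0:y1,x0:x1]
    k,l,st,_=cv2.connectedComponentsWithStats(m)
    for i in range(1,k):
        if st[i,4]<60: continue
        P=C[l==i];P=P[~np.isnan(P[:,0])]
        if len(P)==0: print(n,st[i],"nodepth");continue
        print(n,st[i].tolist(),rect(P),"z",np.round(np.percentile(P[:,2],[5,50,95]),3))
show("handle",(195,120,320,210),(100,150,40),(130,255,255))
show("mat",(195,120,320,210),(90,60,80),(110,149,255))
show("red",(350,90,450,200),(0,150,60),(8,255,255))
show("yel",(350,90,450,200),(18,120,60),(35,255,255))
show("black",(380,160,450,210),(0,0,0),(180,255,45))
for q in ("bin","mat","pan_a","tray_knob","shelf","cup","gel","pump","spray","marker","tube_a1"):
    print(q,[(round(d["conf"],2),np.round(d["box"]).tolist()) for d in look_for("top",q)])
E
```

```text
handle [211, 167, 10, 29, 139] (array([0.5346, 0.4251]), array([0.0196, 0.1105]), 81.4) z [0.047 0.056 0.062]
handle [253, 167, 6, 28, 122] (array([0.5366, 0.2701]), array([0.1069, 0.0183]), 0.9) z [0.05  0.056 0.061]
handle [285, 167, 8, 28, 122] (array([0.5378, 0.1426]), array([0.0196, 0.1095]), 85.0) z [0.049 0.056 0.061]
mat [204, 132, 109, 47, 2314] (array([0.6473, 0.2715]), array([0.4397, 0.1867]), 87.9) z [-0.001  0.005  0.038]
mat [202, 164, 14, 11, 121] (array([0.5873, 0.4615]), array([0.0673, 0.0365]), 84.4) z [-0.002  0.005  0.036]
red [366, 149, 64, 28, 635] (array([ 0.5758, -0.2556]), array([0.2225, 0.0889]), 86.2) z [0.182 0.187 0.199]
yel [361, 149, 61, 36, 416] (array([ 0.5436, -0.2309]), array([0.2379, 0.0899]), 61.4) z [0.032 0.102 0.191]
black [423, 176, 12, 18, 94] (array([ 0.4928, -0.3563]), array([0.0539, 0.0349]), 10.5) z [0.224 0.233 0.242]
bin [(0.69, [358.0, 148.0, 436.0, 196.0]), (0.68, [222.0, 144.0, 231.0, 169.0]), (0.19, [218.0, 146.0, 224.0, 165.0])]
mat [(0.67, [202.0, 131.0, 312.0, 182.0]), (0.44, [219.0, 143.0, 229.0, 170.0])]
pan_a [(0.83, [271.0, 143.0, 303.0, 202.0]), (0.82, [201.0, 140.0, 232.0, 196.0]), (0.59, [241.0, 140.0, 270.0, 194.0]), (0.56, [226.0, 249.0, 267.0, 302.0]), (0.3, [357.0, 148.0, 438.0, 194.0])]
tray_knob [(0.58, [378.0, 152.0, 438.0, 199.0]), (0.56, [202.0, 138.0, 229.0, 201.0])]
shelf [(0.79, [352.0, 88.0, 453.0, 166.0]), (0.69, [378.0, 149.0, 438.0, 194.0]), (0.21, [239.0, 135.0, 268.0, 196.0])]
cup [(0.9, [315.0, 103.0, 334.0, 131.0])]
gel [(0.61, [380.0, 150.0, 435.0, 195.0]), (0.49, [226.0, 218.0, 243.0, 230.0])]
pump []
spray []
marker [(0.72, [377.0, 149.0, 438.0, 190.0]), (0.58, [239.0, 140.0, 269.0, 193.0])]
tube_a1 [(0.63, [257.0, 146.0, 264.0, 166.0])]
```

```bash
python3 -m crank '[{"xyz":[0,0,-0.04],"turn":[0,0,6.3]},{"xyz":[0,0,-0.04],"turn":[0,0,6.3]},{"xyz":[0,0,-0.04],"turn":[0,0,6.4]},{"xyz":[0,0,-0.04]},{"xyz":[0,0,-0.04]},{"xyz":[0,0,-0.04]},{"xyz":[0.012,-0.036,-0.01]},{"xyz":[0.012,-0.036,-0.01]},{"xyz":[0.012,-0.036,-0.01]},{"xyz":[0.012,-0.036,-0.01]},{"xyz":[0.012,-0.036,-0.01]},{"xyz":[0.012,-0.036,0]},{"xyz":[0.012,-0.036,0]},{"xyz":[0.012,-0.036,0]},{"xyz":[0.012,-0.036,0]},{"xyz":[0.012,-0.036,0]},{"xyz":[0.012,-0.036,0]},{"xyz":[0.012,-0.036,0]},{"xyz":[0,0,0]},{"xyz":[0,0,0]}]'
python3 - <<'E'
from h import *
s=monitor.observe();print(s["time"],np.round(s["q"],3),np.round(s["eef_pos"],3),np.round(s["ee_rot"],4))
M=model("wrist");im,dep=snapshot("wrist");print(M[2],np.round(M[3],2).tolist())
C=cloud("wrist",dep,M);np.savez("w1.npz",im=im,C=C);cv2.imwrite("pics/w1.png",im)
E
```

```text
0.7 [ 1.16   0.599 -0.003  1.599  0.002  0.943 -0.08 ] [ 0.238 -0.685  0.227] [ 0.9861  0.1662 -0.      0.    ]
[ 0.31205967 -0.65827241  0.38459496] [[0.33, -0.91, -0.27], [-0.94, -0.31, -0.09], [0.0, 0.29, -0.96]]validation failed for argument at $[0]...
```

View pics/w1.png

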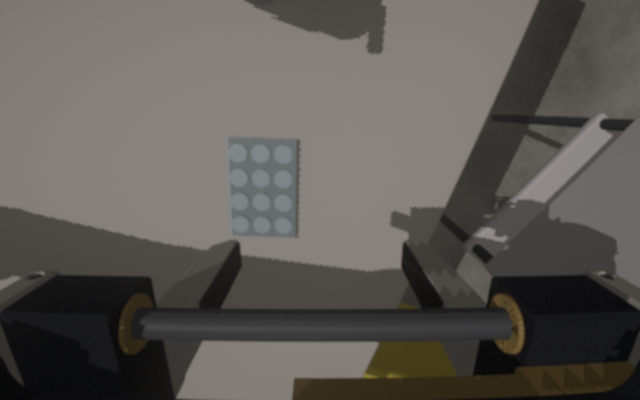

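The call was refused because every row needs all three keys, so the arm did not move. The picture only shows the blister pack, around (265,187). I'm repeating with full rows.

```bash
python3 -m crank '[{"turn":[0,0,6.3],"xyz":[0,0,-0.04],"gripper":0.09},{"turn":[0,0,6.3],"xyz":[0,0,-0.04],"gripper":0.09},{"turn":[0,0,6.4],"xyz":[0,0,-0.04],"gripper":0.09},{"turn":[0,0,0],"xyz":[0,0,-0.04],"gripper":0.09},{"turn":[0,0,0],"xyz":[0,0,-0.04],"gripper":0.09},{"turn":[0,0,0],"xyz":[0,0,-0.04],"gripper":0.09},{"turn":[0,0,0],"xyz":[0.012,-0.036,-0.01],"gripper":0.09},{"turn":[0,0,0],"xyz":[0.012,-0.036,-0.01],"gripper":0.09},{"turn":[0,0,0],"xyz":[0.012,-0.036,-0.01],"gripper":0.09},{"turn":[0,0,0],"xyz":[0.012,-0.036,-0.01],"gripper":0.09},{"turn":[0,0,0],"xyz":[0.012,-0.036,-0.01],"gripper":0.09},{"turn":[0,0,0],"xyz":[0.012,-0.036,0],"gripper":0.09},{"turn":[0,0,0],"xyz":[0.012,-0.036,0],"gripper":0.09},{"turn":[0,0,0],"xyz":[0.012,-0.036,0],"gripper":0.09},{"turn":[0,0,0],"xyz":[0.012,-0.036,0],"gripper":0.09},{"turn":[0,0,0],"xyz":[0.012,-0.036,0],"gripper":0.09},{"turn":[0,0,0],"xyz":[0.012,-0.036,0],"gripper":0.09},{"turn":[0,0,0],"xyz":[0.012,-0.036,0],"gripper":0.09},{"turn":[0,0,0],"xyz":[0,0,0],"gripper":0.09},{"turn":[0,0,0],"xyz":[0,0,0],"gripper":0.09}]'
python3 - <<'E'
from h import *
s=monitor.observe();print(s["time"],np.round(s["q"],3),np.round(s["eef_pos"],3),np.round(s["ee_rot"],4))
M=model("wrist");im,dep=snapshot("wrist");print(M[2],np.round(M[3],2).tolist())
C=cloud("wrist",dep,M);np.savez("w1.npz",im=im,C=C);cv2.imwrite("pics/w2.png",im)
E
```

```text
time: 2.42
eef_pos: [0.3811, -0.251, 0.5171]
ee_rot: [1.0, 0.003, 0.0, 0.0]
contact_force: [0.0, -0.8, 0.6]
grip_width: 0.0901
2.4167 [ 0.585  0.033 -0.132  1.723  0.005  1.384 -1.113] [ 0.381 -0.251  0.517] [1.0e+00 3.1e-03 5.0e-04 3.0e-04]
[ 0.45981663 -0.24963729  0.67514419] [[0.01, -0.96, -0.28], [-1.0, -0.01, -0.0], [0.0, 0.28, -0.96]]
```

View pics/w2.png

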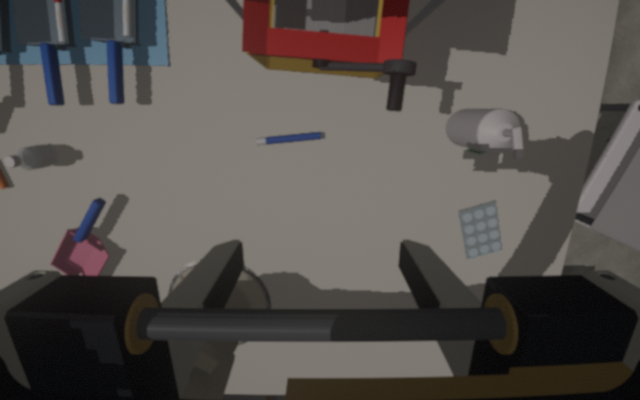

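Run:
```python
from h import *
for f in("w1.npz","top0.npz"):
    d=np.load(f);im,C=d["im"],d["C"];hsv=cv2.cvtColor(im,cv2.COLOR_BGR2HSV)
    red=(cv2.inRange(hsv,(0,150,60),(8,255,255))>0)&(C[...,2]>.17)&(C[...,2]<.21)&(C[...,1]<-.1)
    P=C[red];print(f,len(P),rect(P))
    # front edge: min x per column
    e=[]
    ys=np.arange(-.37,-.15,.01)
    for y in ys:
        p=P[abs(P[:,1]-y)<.005]
        if len(p)>4: e.append((y,np.percentile(p[:,0],2),np.percentile(p[:,2],50)))
    e=np.array(e);print(np.round(e,3).tolist())
    m=abs(e[:,0]+.255)<.085
    k=np.polyfit(e[m,0],e[m,1],1);print("front edge slope",k, "yaw",np.degrees(np.arctan(-k[0])))
    for x in np.arange(.53,.78,.02):
        p=P[abs(P[:,0]-x)<.01]
        if len(p)>3: print(round(x,2),np.round([p[:,1].min(),p[:,1].max()],3),end=" ")
    print()
    blk=(C[...,2]>.205)&(C[...,2]<.25)&(C[...,0]<.55)&(C[...,0]>.4)&(C[...,1]<-.3)&(C[...,1]>-.42)
    P=C[blk];print("knob",len(P),rect(P),np.round(np.percentile(P,[1,50,99],axis=0),3).tolist())
```

```text
w1.npz 5537 (array([ 0.5675, -0.2544]), array([0.085 , 0.2244]), 0.5)
[[-0.37, 0.57, 0.198], [-0.36, 0.534, 0.197], [-0.35, 0.535, 0.192], [-0.34, 0.532, 0.188], [-0.33, 0.53, 0.186], [-0.32, 0.528, 0.186], [-0.31, 0.53, 0.186], [-0.3, 0.53, 0.186], [-0.29, 0.53, 0.186], [-0.28, 0.531, 0.186], [-0.27, 0.532, 0.186], [-0.26, 0.532, 0.186], [-0.25, 0.533, 0.186], [-0.24, 0.534, 0.186], [-0.23, 0.535, 0.186], [-0.22, 0.536, 0.186], [-0.21, 0.536, 0.186], [-0.2, 0.536, 0.186], [-0.19, 0.537, 0.186], [-0.18, 0.538, 0.186], [-0.17, 0.539, 0.187], [-0.16, 0.54, 0.191]]
front edge slope [0.05340488 0.54687632] yaw -3.056970387705554
0.53 [-0.362 -0.154] 0.55 [-0.364 -0.142] 0.57 [-0.366 -0.143] 0.59 [-0.367 -0.144] 0.61 [-0.366 -0.146] 
knob 1281 (array([ 0.4941, -0.3366]), array([0.0738, 0.0631]), 87.1) [[0.463, -0.372, 0.206], [0.51, -0.347, 0.233], [0.525, -0.305, 0.246]]
top0.npz 623 (array([ 0.5774, -0.2556]), array([0.2225, 0.0859]), 86.3)
[[-0.37, 0.569, 0.197], [-0.36, 0.541, 0.196], [-0.35, 0.54, 0.192], [-0.34, 0.535, 0.187], [-0.33, 0.536, 0.187], [-0.32, 0.535, 0.187], [-0.31, 0.535, 0.185], [-0.3, 0.535, 0.186], [-0.29, 0.533, 0.185], [-0.28, 0.537, 0.185], [-0.27, 0.537, 0.186], [-0.26, 0.536, 0.186], [-0.25, 0.535, 0.186], [-0.24, 0.535, 0.185], [-0.23, 0.538, 0.186], [-0.22, 0.539, 0.185], [-0.21, 0.539, 0.186], [-0.2, 0.539, 0.185], [-0.19, 0.541, 0.186], [-0.18, 0.541, 0.185], [-0.17, 0.542, 0.186], [-0.16, 0.541, 0.191]]
front edge slope [0.03771138 0.54668181] yaw -2.159679398744861
0.53 [-0.356 -0.198] 0.55 [-0.365 -0.143] 0.57 [-0.367 -0.144] 0.59 [-0.368 -0.147] 0.61 [-0.367 -0.148] 0.63 [-0.178 -0.148] 
knob 216 (array([ 0.5048, -0.3496]), array([0.0802, 0.0603]), 37.4) [[0.462, -0.373, 0.206], [0.512, -0.349, 0.232], [0.529, -0.308, 0.249]]
```

The picture shows the near red strip at (325,45), the knob at (397,90), the marker at (290,138) and the pan handles at (52,75) and (115,70). The bin comes out at about (0.654, -0.259) with yaw -2.9°, which agrees with the knob. Next I test the pouring tilt in free air, above the pour place.

```bash
python3 -m crank '[{"turn":[0,0,0],"xyz":[0.03,0.015,0],"gripper":0.09},{"turn":[0,0,0],"xyz":[0.03,0.015,0],"gripper":0.09},{"turn":[0,0,0],"xyz":[0.03,0.015,0],"gripper":0.09},{"turn":[-6,0,0],"xyz":[0.02,0.015,0],"gripper":0.09},{"turn":[-6,0,0],"xyz":[0,0,0],"gripper":0.09},{"turn":[-6,0,0],"xyz":[0,0,0],"gripper":0.09},{"turn":[-6,0,0],"xyz":[0,0,0],"gripper":0.09},{"turn":[-6,0,0],"xyz":[0,0,0],"gripper":0.09},{"turn":[-6,0,0],"xyz":[0,0,0],"gripper":0.09},{"turn":[-6,0,0],"xyz":[0,0,0],"gripper":0.09},{"turn":[-6,0,0],"xyz":[0,0,0],"gripper":0.09},{"turn":[-6,0,0],"xyz":[0,0,0],"gripper":0.09},{"turn":[0,0,0],"xyz":[0,0,0.03],"gripper":0.09},{"turn":[0,0,0],"xyz":[0,0,0.03],"gripper":0.09},{"turn":[0,0,0],"xyz":[0,0,0],"gripper":0.09}]'
python3 - <<'E'
from h import *
s=monitor.observe();print(np.round(s["q"],3),R.from_quat(s["ee_rot"]).as_matrix().round(2).tolist())
E
```

```text
time: 3.72
eef_pos: [0.4878, -0.3659, 0.478]
ee_rot: [0.891, -0.001, -0.004, 0.454]
contact_force: [-0.3, -0.3, -0.7]
grip_width: 0.0898
[ 0.209  0.206 -0.152  1.951  1.075  1.219 -2.04 ] [[1.0, 0.0, -0.01], [-0.0, -0.59, -0.81], [-0.01, 0.81, -0.59]]
```

```bash
python3 -m crank '[{"turn":[6,0,0],"xyz":[0,0,0],"gripper":0.09},{"turn":[6,0,0],"xyz":[0,0,0],"gripper":0.09},{"turn":[6,0,0],"xyz":[0,0,0],"gripper":0.09},{"turn":[6,0,0],"xyz":[0,0,0],"gripper":0.09},{"turn":[6,0,0],"xyz":[0,0,0],"gripper":0.09},{"turn":[6,0,0],"xyz":[0,0,0],"gripper":0.09},{"turn":[6,0,0],"xyz":[0,0,0],"gripper":0.09},{"turn":[6,0,0],"xyz":[0,0,0],"gripper":0.09},{"turn":[6,0,0],"xyz":[0,0,0],"gripper":0.09},{"turn":[0,0,0],"xyz":[0,-0.04,0],"gripper":0.09},{"turn":[0,0,0],"xyz":[0,-0.04,0],"gripper":0.09},{"turn":[0,0,0],"xyz":[0,-0.04,0],"gripper":0.09},{"turn":[0,0,0],"xyz":[0,-0.04,0],"gripper":0.09},{"turn":[0,0,0],"xyz":[0,-0.04,0],"gripper":0.09},{"turn":[0,0,0],"xyz":[0,-0.04,0],"gripper":0.09},{"turn":[0,0,0],"xyz":[0,-0.04,0],"gripper":0.09},{"turn":[0,0,0],"xyz":[0,-0.04,0],"gripper":0.09},{"turn":[0,0,0],"xyz":[0,-0.04,0],"gripper":0.09},{"turn":[0,0,0],"xyz":[0,-0.04,0],"gripper":0.09},{"turn":[0,0,0],"xyz":[0,-0.04,0],"gripper":0.09}]'
python3 -m crank '[{"turn":[0,0,0],"xyz":[0.02,-0.035,0],"gripper":0.09},{"turn":[0,0,0],"xyz":[0.02,-0.035,0],"gripper":0.09},{"turn":[0,0,0],"xyz":[0.02,-0.035,0],"gripper":0.09},{"turn":[0,0,0],"xyz":[0,-0.035,0],"gripper":0.09},{"turn":[0,0,0],"xyz":[0,-0.035,0],"gripper":0.09},{"turn":[0,0,0],"xyz":[0,-0.035,0],"gripper":0.09},{"turn":[0,0,-7],"xyz":[0,0,0],"gripper":0.09},{"turn":[0,0,-7],"xyz":[0,0,0],"gripper":0.09},{"turn":[0,0,-7],"xyz":[0,0,0],"gripper":0.09},{"turn":[0,0,-7],"xyz":[0,0,0],"gripper":0.09},{"turn":[0,0,-7],"xyz":[0,0,0],"gripper":0.09},{"turn":[0,0,-7],"xyz":[0,0,0],"gripper":0.09},{"turn":[0,0,-7],"xyz":[0,0,0],"gripper":0.09},{"turn":[0,0,-7],"xyz":[0,0,0],"gripper":0.09},{"turn":[0,0,-7],"xyz":[0,0,0],"gripper":0.09},{"turn":[0,0,-7],"xyz":[0,0,0],"gripper":0.09},{"turn":[0,0,-7],"xyz":[0,0,0],"gripper":0.09},{"turn":[0,0,-7],"xyz":[0,0,0],"gripper":0.09},{"turn":[0,0,-7],"xyz":[0,0,0],"gripper":0.09}]'
python3 -m crank '[{"turn":[0,0,-7],"xyz":[0,0,0],"gripper":0.09},{"turn":[0,0,-7],"xyz":[0,0,0],"gripper":0.09},{"turn":[0,0,-7],"xyz":[0,0,0],"gripper":0.09},{"turn":[0,0,-7],"xyz":[0,0,0],"gripper":0.09},{"turn":[0,0,-7],"xyz":[0,0,0],"gripper":0.09},{"turn":[0,0,-7],"xyz":[0,0,0],"gripper":0.09},{"turn":[0,0,-7],"xyz":[0,0,0],"gripper":0.09},{"turn":[0,0,-7],"xyz":[0,0,0],"gripper":0.09},{"turn":[0,0,-7],"xyz":[0,0,0],"gripper":0.09},{"turn":[0,0,-7],"xyz":[0,0,0],"gripper":0.09},{"turn":[0,0,-7],"xyz":[0,0,0],"gripper":0.09},{"turn":[0,0,-7],"xyz":[0,0,0],"gripper":0.09},{"turn":[0,0,-5],"xyz":[0,0,0],"gripper":0.09},{"turn":[0,0,0],"xyz":[0,0,0],"gripper":0.09}]'
cat > pans.py <<'E'
from h import *
import sys
s=monitor.observe();print(round(s["time"],2),"q",np.round(s["q"],2),"tcp",np.round(s["eef_pos"],4))
Rt=R.from_quat(s["ee_rot"]).as_matrix();print("x tool yaw",np.degrees(np.arctan2(Rt[1,0],Rt[0,0])).round(2),"tilt z",Rt[:,2].round(3))
cam=sys.argv[1];M=model(cam);im,dep=snapshot(cam);C=cloud(cam,dep,M);np.savez("pn.npz",im=im,C=C)
if len(sys.argv)>2: cv2.imwrite(sys.argv[2],im)
hsv=cv2.cvtColor(im,cv2.COLOR_BGR2HSV)
m=cv2.inRange(hsv,(100,150,30),(130,255,255))
m[~((C[...,2]>.046)&(C[...,2]<.066)&(C[...,0]>.4)&(C[...,1]>-.05))]=0
k,l,st,_=cv2.connectedComponentsWithStats(m)
for i in range(1,k):
    if st[i,4]<100: continue
    P=C[l==i];z=np.median(P[:,2]);P=P[abs(P[:,2]-z)<.004][:,:2]
    c,sz,a=rect(P);v=np.linalg.svd(P-P.mean(0))[2][0];v=v*np.sign(v[0])
    L=max(sz);a=np.degrees(np.arctan2(v[1],v[0]))
    t=(P-c)@v;far=t.max();near=t.min()
    print(st[i].tolist(),"handle c",c,"size",sz,"yaw",a.round(1),"z",z.round(3),"grip@-135:",np.round(c-v*.0225,4),"pan c",np.round(c+v*.1125,4))
E
python3 pans.py wrist pics/w3.png
```

```text
time: 5.38
eef_pos: [0.4899, 0.0794, 0.4818]
ee_rot: [1.0, -0.0, 0.0, 0.0]
contact_force: [0.3, 0.2, -0.1]
grip_width: 0.0902
time: 6.97
eef_pos: [0.5506, 0.2876, 0.4812]
ee_rot: [0.699, 0.715, -0.0, 0.0]
contact_force: [-0.3, 0.1, -0.0]
grip_width: 0.09
time: 8.13
eef_pos: [0.5507, 0.2875, 0.4808]
ee_rot: [-0.002, 1.0, -0.0, -0.001]
contact_force: [0.7, 0.1, -0.1]
grip_width: 0.0899
8.13 q [ 0.16  0.51 -1.23  1.44  0.48  1.52  0.53] tcp [0.5507 0.2875 0.4808]
x tool yaw -179.8 tilt z [-0.001 -0.    -1.   ]
[238, 140, 10, 35, 210] handle c [0.5538 0.1451] size [0.0158 0.0639] yaw -8.2 z 0.057 grip@-135: [0.5315 0.1483] pan c [0.6651 0.1291]
[309, 144, 8, 31, 188] handle c [0.5566 0.2723] size [0.013  0.0557] yaw -2.4 z 0.057 grip@-135: [0.5341 0.2732] pan c [0.669  0.2676]
```

View pics/w3.png

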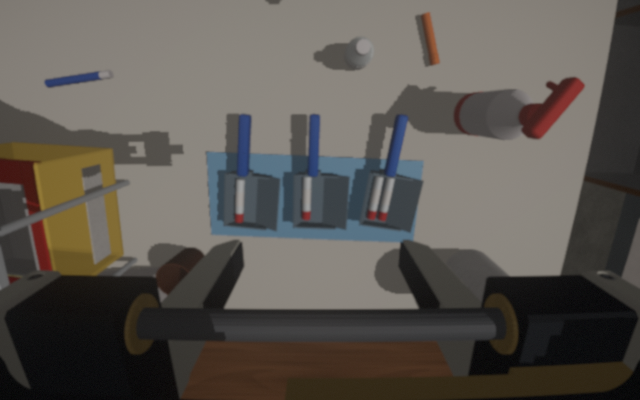

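The wrist view shows pans with one tube (251,200), one tube (320,200) and two tubes (390,195). The tubes lie against the steep wall (image left, -y), and the orange look-alike is at (430,38). The handle masks came out short, so I check why.

```bash
python3 - <<'E'
from h import *
d=np.load("pn.npz");im,C=d["im"],d["C"];hsv=cv2.cvtColor(im,cv2.COLOR_BGR2HSV)
for c,rr in((244,range(112,182,6)),(314,range(112,182,6)),(397,range(115,178,8))): 
    for v in rr: print(v,hsv[v,c].tolist(),C[v,c].round(3).tolist(),end="; ")
    print()
E
sed -i 's/(100,150,30),(130,255,255)/(105,170,20),(130,255,255)/; s/>.046)/>.040)/' pans.py
```

```text
112 [18, 19, 133] [0.473, 0.137, 0.0]; 118 [111, 144, 117] [0.483, 0.15, 0.058]; 124 [112, 143, 118] [0.493, 0.149, 0.057]; 130 [112, 145, 118] [0.504, 0.149, 0.057]; 136 [112, 147, 118] [0.515, 0.148, 0.058]; 142 [111, 149, 118] [0.525, 0.147, 0.057]; 148 [112, 151, 118] [0.536, 0.146, 0.056]; 154 [111, 149, 115] [0.547, 0.146, 0.056]; 160 [111, 155, 117] [0.558, 0.145, 0.056]; 166 [111, 155, 117] [0.57, 0.145, 0.056]; 172 [111, 157, 117] [0.581, 0.144, 0.056]; 178 [103, 33, 93] [0.603, 0.131, 0.006]; 
112 [15, 19, 134] [0.473, 0.274, 0.001]; 118 [111, 143, 118] [0.483, 0.275, 0.057]; 124 [111, 141, 119] [0.493, 0.275, 0.058]; 130 [111, 148, 119] [0.504, 0.275, 0.058]; 136 [111, 146, 119] [0.514, 0.275, 0.058]; 142 [111, 150, 119] [0.525, 0.275, 0.056]; 148 [111, 148, 119] [0.536, 0.275, 0.057]; 154 [111, 151, 118] [0.547, 0.275, 0.058]; 160 [111, 156, 118] [0.558, 0.275, 0.057]; 166 [111, 156, 119] [0.569, 0.275, 0.057]; 172 [111, 158, 118] [0.58, 0.275, 0.058]; 178 [102, 47, 92] [0.602, 0.274, 0.007]; 
115 [115, 51, 65] [0.477, 0.426, 0.047]; 123 [113, 126, 83] [0.491, 0.425, 0.054]; 131 [112, 144, 108] [0.505, 0.425, 0.057]; 139 [111, 147, 118] [0.519, 0.426, 0.056]; 147 [111, 145, 123] [0.534, 0.427, 0.055]; 155 [111, 145, 125] [0.548, 0.428, 0.057]; 163 [109, 128, 126] [0.563, 0.43, 0.054]; 171 [103, 88, 133] [0.588, 0.443, 0.004];
```

```bash
sed -i 's/(105,170,20)/(106,110,20)/' pans.py; sed -i 's/^cam=.*$/cam=sys.argv[1];M=model(cam)\nif cam=="old": pass\nim,dep=snapshot(cam);C=cloud(cam,dep,M);np.savez("pn.npz",im=im,C=C)/' pans.py; sed -i '/cam=="old"/d' pans.py; python3 pans.py wrist
```

```text
8.18 q [ 0.16  0.51 -1.23  1.44  0.48  1.52  0.53] tcp [0.5505 0.2878 0.4809]
x tool yaw 179.9 tilt z [-0.001 -0.    -1.   ]
[308, 115, 11, 62, 531] handle c [0.5329 0.2733] size [0.0172 0.1111] yaw -2.2 z 0.057 grip@-135: [0.5104 0.2742] pan c [0.6453 0.269 ]
[385, 115, 22, 61, 577] handle c [0.5316 0.4247] size [0.0197 0.1112] yaw -8.6 z 0.056 grip@-135: [0.5094 0.4281] pan c [0.6428 0.4079]
[237, 116, 13, 61, 645] handle c [0.533  0.1439] size [0.0197 0.1107] yaw -6.2 z 0.056 grip@-135: [0.5106 0.1463] pan c [0.6448 0.1317]
```

```bash
python3 -m crank '[{"turn":[0,0,2.75],"xyz":[0,0,0.03],"gripper":0.06},{"turn":[0,0,2.75],"xyz":[0,0,0.03],"gripper":0.06},{"turn":[0,0,0],"xyz":[0.0075,-0.0363,0.03],"gripper":0.06},{"turn":[0,0,0],"xyz":[0.0075,-0.0363,0.01],"gripper":0.06},{"turn":[0,0,0],"xyz":[0.0075,-0.0363,0.01],"gripper":0.06},{"turn":[0,0,0],"xyz":[0.0085,-0.036,0.01],"gripper":0.06},{"turn":[0,0,0],"xyz":[0,0,0.035],"gripper":0.06},{"turn":[0,0,0],"xyz":[0,0,0.035],"gripper":0.06},{"turn":[0,0,0],"xyz":[0,0,0.035],"gripper":0.06},{"turn":[0,0,0],"xyz":[0,0,0.035],"gripper":0.06},{"turn":[0,0,0],"xyz":[0,0,0.035],"gripper":0.06},{"turn":[0,0,0],"xyz":[0,0,0.035],"gripper":0.06},{"turn":[0,0,0],"xyz":[0,0,0],"gripper":0.06},{"turn":[0,0,0],"xyz":[0,0,0],"gripper":0.06}]'
python3 pans.py wrist
```

```text
time: 9.4
eef_pos: [0.5059, 0.152, 0.1547]
ee_rot: [0.048, 0.999, -0.0, -0.001]
contact_force: [-0.9, 0.4, 2.1]
grip_width: 0.0601
9.4 q [ 0.27  0.65 -1.    2.07  0.76  0.84  0.29] tcp [0.5059 0.152  0.1547]
x tool yaw 174.54 tilt z [-0.003 -0.001 -1.   ]
[587, 144, 53, 121, 3530] handle c [0.5316 0.4249] size [0.0212 0.113 ] yaw -6.5 z 0.054 grip@-135: [0.5092 0.4274] pan c [0.6434 0.4122]
[442, 160, 33, 117, 2780] handle c [0.5293 0.2725] size [0.0189 0.1082] yaw -2.2 z 0.056 grip@-135: [0.5068 0.2734] pan c [0.6417 0.2682]
[303, 174, 22, 120, 2470] handle c [0.5318 0.1437] size [0.0192 0.1122] yaw -6.2 z 0.057 grip@-135: [0.5094 0.1461] pan c [0.6436 0.1316]
```

```bash
python3 -m crank '[{"turn":[0,0,0],"xyz":[0,-0.0055,0.03],"gripper":0.06},{"turn":[0,0,0],"xyz":[0,0,0.03],"gripper":0.06},{"turn":[0,0,0],"xyz":[0,0,0.03],"gripper":0.06},{"turn":[0,0,0],"xyz":[0,0,0.02],"gripper":0.06},{"turn":[0,0,0],"xyz":[0,0,0.0115],"gripper":0.06},{"turn":[0,0,0],"xyz":[0,0,0],"gripper":0.06},{"turn":[0,0,0],"xyz":[0,0,0],"gripper":0.0},{"turn":[0,0,0],"xyz":[0,0,0],"gripper":0.0},{"turn":[0,0,0],"xyz":[0,0,0],"gripper":0.0},{"turn":[0,0,0],"xyz":[0,0,0],"gripper":0.0},{"turn":[0,0,0],"xyz":[0,0,0],"gripper":0.0},{"turn":[0,0,0],"xyz":[0,0,0],"gripper":0.0},{"turn":[0,0,0],"xyz":[0,0,0],"gripper":0.0}]' 45
python3 -m crank '[{"turn":[0,0,0],"xyz":[0,0,-0.008],"gripper":0.0},{"turn":[0,0,0],"xyz":[0,0,-0.015],"gripper":0.0},{"turn":[0,0,0],"xyz":[0,0,-0.02],"gripper":0.0},{"turn":[0,0,0],"xyz":[0,0,-0.02],"gripper":0.0},{"turn":[0,0,0],"xyz":[0,0,-0.02],"gripper":0.0},{"turn":[0,0,0],"xyz":[0,0,-0.02],"gripper":0.0},{"turn":[0,0,0],"xyz":[0,0,0],"gripper":0.0}]'
python3 - <<'E'
from h import *
s=monitor.observe();Rt=R.from_quat(s["ee_rot"]).as_matrix();print(s["eef_pos"].round(4) if hasattr(s["eef_pos"],"round") else s["eef_pos"],Rt.round(3).tolist(),np.round(s["q"],2))
im,dep=snapshot("wrist");cv2.imwrite("pics/w4.png",im)
E
```

```text
time: 10.53
eef_pos: [0.5059, 0.1467, 0.0338]
ee_rot: [0.047, 0.999, -0.0, 0.0]
contact_force: [-0.0, 0.5, 0.6]
grip_width: 0.0198
time: 11.12
eef_pos: [0.5067, 0.1477, 0.14]
ee_rot: [0.047, 0.999, 0.001, 0.002]
contact_force: [0.2, 1.2, -0.6]
grip_width: 0.0199
[0.5067 0.1477 0.14  ] [[-0.996, 0.093, 0.003], [0.093, 0.996, 0.001], [-0.003, 0.002, -1.0]] [ 0.26  0.67 -0.97  2.09  0.79  0.8   0.27]
```

View pics/w4.png

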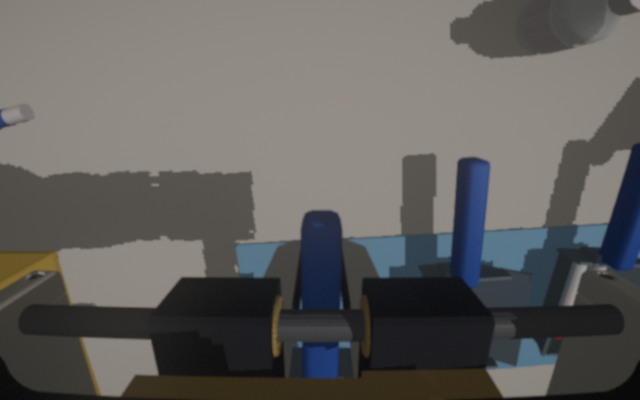

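The pan hangs level in the grip (320,230), with the handle well clamped. I carry it high over to the bin's near side.

```bash
python3 -m crank '[{"turn":[0,0,-1.2],"xyz":[0,0,-0.02],"gripper":0.0},{"turn":[0,0,-1.2],"xyz":[0,0,-0.03],"gripper":0.0},{"turn":[0,0,0],"xyz":[0,0,-0.04],"gripper":0.0},{"turn":[0,0,0],"xyz":[0,0,-0.04],"gripper":0.0},{"turn":[0,0,0],"xyz":[0,0,-0.04],"gripper":0.0},{"turn":[0,0,0],"xyz":[0,0,-0.04],"gripper":0.0},{"turn":[0,0,0],"xyz":[0,0,-0.04],"gripper":0.0},{"turn":[0,0,0],"xyz":[0.002,-0.01,-0.03],"gripper":0.0},{"turn":[0,0,0],"xyz":[0.003,-0.02,-0.02],"gripper":0.0},{"turn":[0,0,0],"xyz":[0.004,-0.028,-0.01],"gripper":0.0},{"turn":[0,0,0],"xyz":[0.004,-0.03,0],"gripper":0.0},{"turn":[0,0,0],"xyz":[0.004,-0.03,0],"gripper":0.0},{"turn":[0,0,0],"xyz":[0.004,-0.03,0],"gripper":0.0},{"turn":[0,0,0],"xyz":[0.004,-0.03,0],"gripper":0.0},{"turn":[0,0,0],"xyz":[0.004,-0.03,0],"gripper":0.0},{"turn":[0,0,0],"xyz":[0.004,-0.03,0],"gripper":0.0},{"turn":[0,0,0],"xyz":[0.004,-0.03,0],"gripper":0.0},{"turn":[0,0,0],"xyz":[0.004,-0.03,0],"gripper":0.0},{"turn":[0,0,0],"xyz":[0.004,-0.03,0],"gripper":0.0},{"turn":[0,0,0],"xyz":[0.004,-0.03,0],"gripper":0.0}]'
python3 -m crank '[{"turn":[0,0,0],"xyz":[0.004,-0.03,0],"gripper":0.0},{"turn":[0,0,0],"xyz":[0.004,-0.025,0],"gripper":0.0},{"turn":[0,0,0],"xyz":[0.01,-0.014,0],"gripper":0.0},{"turn":[0,0,0],"xyz":[0.02,-0.005,0],"gripper":0.0},{"turn":[0,0,0],"xyz":[0.02,0,0],"gripper":0.0},{"turn":[0,0,0],"xyz":[0.01,0,0],"gripper":0.0},{"turn":[0,0,0],"xyz":[0,0,0],"gripper":0.0}]'
python3 - <<'E'
from h import *
s=monitor.observe();Rt=R.from_quat(s["ee_rot"]).as_matrix();print(Rt.round(3).tolist(),np.round(s["q"],2))
E
```

```text
time: 12.83
eef_pos: [0.4371, -0.2099, 0.4457]
ee_rot: [0.026, 1.0, -0.0, -0.001]
contact_force: [0.9, 0.0, -1.8]
grip_width: 0.0202
time: 13.42
eef_pos: [0.3642, -0.2789, 0.4456]
ee_rot: [0.027, 1.0, -0.0, -0.002]
contact_force: [1.2, -0.4, -1.5]
grip_width: 0.0196
[[-0.999, 0.054, -0.003], [0.054, 0.999, -0.0], [0.003, -0.0, -1.0]] [ 1.57  0.21 -1.22  1.81  0.21  1.26  1.81]
```

```bash
python3 -m crank '[{"turn":[0,0,0],"xyz":[0,0,0.02],"gripper":0.0},{"turn":[0,0,0],"xyz":[0,0,0.03],"gripper":0.0},{"turn":[0,0,0],"xyz":[0,0,0.035],"gripper":0.0},{"turn":[0,0,0],"xyz":[0,0,0.035],"gripper":0.0},{"turn":[0,0,0],"xyz":[0,0,0.035],"gripper":0.0},{"turn":[0,0,0],"xyz":[0,0,0.023],"gripper":0.0},{"turn":[0,0,0],"xyz":[0,0,0.01],"gripper":0.0},{"turn":[0,0,0],"xyz":[-0.01,0,0],"gripper":0.0},{"turn":[0,0,0],"xyz":[-0.02,0,0],"gripper":0.0},{"turn":[0,0,0],"xyz":[-0.025,0,0],"gripper":0.0},{"turn":[0,0,0],"xyz":[-0.025,0,0],"gripper":0.0},{"turn":[0,0,0],"xyz":[-0.025,0,0],"gripper":0.0},{"turn":[0,0,0],"xyz":[-0.02,0,0],"gripper":0.0},{"turn":[0,0,0],"xyz":[-0.007,0,0],"gripper":0.0},{"turn":[0,0,0],"xyz":[0,-0.01,0.003],"gripper":0.0},{"turn":[0,0,0],"xyz":[0,-0.012,0.005],"gripper":0.0},{"turn":[0,0,0],"xyz":[0,-0.003,0.003],"gripper":0.0},{"turn":[0,0,0],"xyz":[0,0,0],"gripper":0.0}]'
python3 - <<'E'
from h import *
s=monitor.observe();Rt=R.from_quat(s["ee_rot"]).as_matrix();print(Rt.round(3).tolist(),np.round(s["q"],2))
a,_=snapshot("side");cv2.imwrite("pics/s1.png",cv2.resize(a[80:240,180:400],(770,560)))
E
```

```text
time: 14.92
eef_pos: [0.4951, -0.3126, 0.2465]
ee_rot: [0.028, 1.0, -0.0, -0.001]
contact_force: [-0.1, -0.2, -1.4]
grip_width: 0.0195
[[-0.998, 0.055, -0.002], [0.055, 0.998, -0.0], [0.002, -0.0, -1.0]] [ 1.11  0.57 -0.97  1.86  0.56  1.01  1.41]
```

View pics/s1.png

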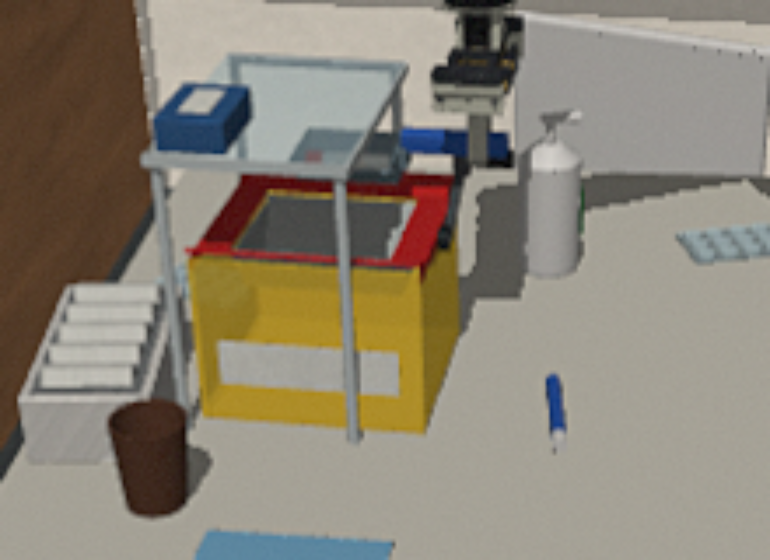

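The side view shows the pan under the shelf and over the tray, clear of the shelf and posts, with the knob at (445,235). Tilting slowly now.

```bash
python3 -m crank '[{"turn":[4,0,0],"xyz":[0,0,0],"gripper":0.0},{"turn":[6,0,0],"xyz":[0,0,0],"gripper":0.0},{"turn":[6,0,0],"xyz":[0,0,0],"gripper":0.0},{"turn":[5,0,0],"xyz":[0,0,0],"gripper":0.0},{"turn":[4,0,0],"xyz":[0,0,0],"gripper":0.0},{"turn":[3,0,0],"xyz":[0,0,0],"gripper":0.0},{"turn":[3,0,0],"xyz":[0,0,0],"gripper":0.0},{"turn":[3,0,0],"xyz":[0,0,0],"gripper":0.0},{"turn":[3,0,0],"xyz":[0,0,0],"gripper":0.0},{"turn":[3,0,0],"xyz":[0,0,0],"gripper":0.0},{"turn":[3,0,0],"xyz":[0,0,0],"gripper":0.0},{"turn":[3,0,0],"xyz":[0,0,0],"gripper":0.0},{"turn":[3,0,0],"xyz":[0,0,0],"gripper":0.0},{"turn":[3,0,0],"xyz":[0,0,0],"gripper":0.0},{"turn":[2,0,0],"xyz":[0,0,0],"gripper":0.0},{"turn":[0,0,0],"xyz":[0,0,0],"gripper":0.0},{"turn":[0,0,0],"xyz":[0,0,0],"gripper":0.0},{"turn":[0,0,0],"xyz":[0,0,0],"gripper":0.0},{"turn":[0,0,0],"xyz":[0,0,0],"gripper":0.0},{"turn":[0,0,0],"xyz":[0,0,0],"gripper":0.0}]'
python3 - <<'E'
from h import *
s=monitor.observe();Rt=R.from_quat(s["ee_rot"]).as_matrix();print(Rt.round(3).tolist(),np.round(s["q"],2))
a,_=snapshot("side");b,_=snapshot("top");
A=cv2.resize(a[80:240,210:380],(510,480));B=cv2.resize(b[85:205,345:465],(290,290));o=np.zeros((480,800,3),np.uint8);o[:,:510]=A;o[:290,510:]=B;cv2.imwrite("pics/s2.png",o)
E
```

```text
time: 16.63
eef_pos: [0.4968, -0.3109, 0.2481]
ee_rot: [0.024, 0.891, -0.454, -0.012]
contact_force: [-0.3, 0.4, -1.7]
grip_width: 0.0197
[[-0.999, 0.032, -0.042], [0.053, 0.587, -0.808], [-0.001, -0.809, -0.588]] [ 0.4   0.59 -0.6   2.16  1.29  1.36  0.43]
```

View pics/s2.png

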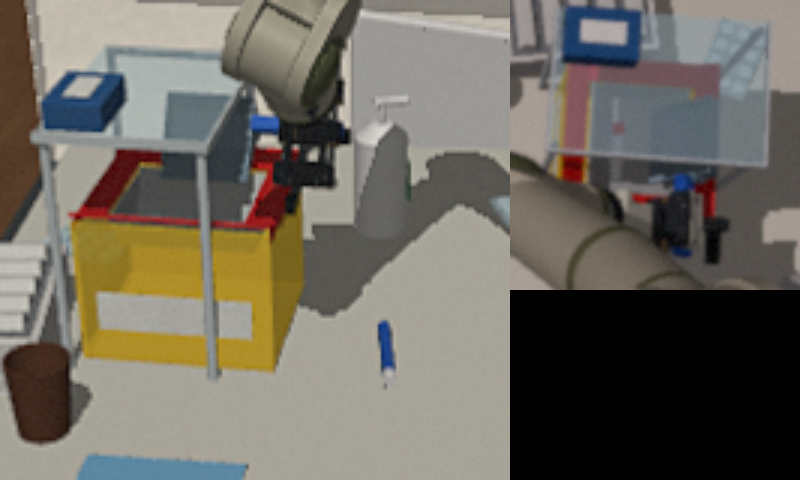

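The top inset shows the tube in the tray with its cap at (618,128), and the pan interior looks empty. Returning the pan.

```bash
python3 -m crank '[{"turn":[-6,0,0],"xyz":[0,0,0],"gripper":0.0},{"turn":[-6,0,0],"xyz":[0,0,0],"gripper":0.0},{"turn":[-6,0,0],"xyz":[0,0,0],"gripper":0.0},{"turn":[-6,0,0],"xyz":[0,0,0],"gripper":0.0},{"turn":[-6,0,0],"xyz":[0,0,0],"gripper":0.0},{"turn":[-6,0,0],"xyz":[0,0,0],"gripper":0.0},{"turn":[-6,0,0],"xyz":[0,0,0],"gripper":0.0},{"turn":[-6,0,0],"xyz":[0,0,0],"gripper":0.0},{"turn":[-6,0,0],"xyz":[0,0,0],"gripper":0.0},{"turn":[0,0,0],"xyz":[0,0.012,-0.006],"gripper":0.0},{"turn":[0,0,0],"xyz":[0,0.013,-0.005],"gripper":0.0},{"turn":[0,0,0],"xyz":[0.02,0,0],"gripper":0.0},{"turn":[0,0,0],"xyz":[0.037,0,0],"gripper":0.0},{"turn":[0,0,0],"xyz":[0.038,0,0],"gripper":0.0},{"turn":[0,0,0],"xyz":[0.037,0,0],"gripper":0.0},{"turn":[0,0,0],"xyz":[0,0,-0.03],"gripper":0.0},{"turn":[0,0,0],"xyz":[0,0,-0.04],"gripper":0.0},{"turn":[0,0,0],"xyz":[0,0,-0.04],"gripper":0.0},{"turn":[0,0,0],"xyz":[0,0,-0.04],"gripper":0.0},{"turn":[0,0,0],"xyz":[0,0,-0.04],"gripper":0.0}]'
python3 -m crank '[{"turn":[0,0,0],"xyz":[-0.006,0.02,0],"gripper":0.0},{"turn":[0,0,0],"xyz":[-0.011,0.038,0],"gripper":0.0},{"turn":[0,0,0],"xyz":[-0.011,0.038,0],"gripper":0.0},{"turn":[0,0,0],"xyz":[-0.011,0.038,0],"gripper":0.0},{"turn":[0,0,0],"xyz":[-0.011,0.038,0],"gripper":0.0},{"turn":[0,0,0],"xyz":[-0.011,0.038,0],"gripper":0.0},{"turn":[0,0,0],"xyz":[-0.011,0.038,0],"gripper":0.0},{"turn":[0,0,0],"xyz":[-0.011,0.038,0],"gripper":0.0},{"turn":[0,0,0],"xyz":[-0.011,0.038,0],"gripper":0.0},{"turn":[0,0,0],"xyz":[-0.011,0.038,0],"gripper":0.0},{"turn":[0,0,1.2],"xyz":[-0.011,0.038,0.02],"gripper":0.0},{"turn":[0,0,1.2],"xyz":[-0.004,0.032,0.03],"gripper":0.0},{"turn":[0,0,0],"xyz":[0,0,0.04],"gripper":0.0},{"turn":[0,0,0],"xyz":[0,0,0.04],"gripper":0.0},{"turn":[0,0,0],"xyz":[0,0,0.04],"gripper":0.0},{"turn":[0,0,0],"xyz":[0,0,0.04],"gripper":0.0},{"turn":[0,0,0],"xyz":[0,0,0],"gripper":0.0},{"turn":[0,0,0],"xyz":[0,0,0],"gripper":0.0}]'
python3 - <<'E'
from h import *
s=monitor.observe();Rt=R.from_quat(s["ee_rot"]).as_matrix();print(s["time"],np.round(s["eef_pos"],4),Rt.round(3).tolist(),np.round(s["q"],2))
a,_=snapshot("top")
o=np.hstack([cv2.resize(a[110:210,190:320],(390,300)),cv2.resize(a[85:205,345:465],(300,300))])
a,_=snapshot("side");o2=np.zeros((300,690,3),np.uint8);o2[:,:400]=cv2.resize(a[210:345,190:370],(400,300));o2[:,400:]=cv2.resize(a[110:220,220:326],(290,300))
cv2.imwrite("pics/c5.png",np.vstack([o,o2]))
E
```

```text
time: 18.4
eef_pos: [0.3665, -0.2762, 0.4506]
ee_rot: [0.025, 1.0, -0.001, -0.001]
contact_force: [0.7, -0.6, -1.1]
grip_width: 0.0201
time: 19.9
eef_pos: [0.5068, 0.1436, 0.2413]
ee_rot: [0.045, 0.999, -0.001, -0.001]
contact_force: [1.1, 0.7, 0.1]
grip_width: 0.0196
19.9 [0.5068 0.1436 0.2413] [[-0.996, 0.09, -0.003], [0.09, 0.996, -0.001], [0.002, -0.002, -1.0]] [ 0.33  0.52 -1.02  1.99  0.55  0.94  0.51]
```

View pics/c5.png

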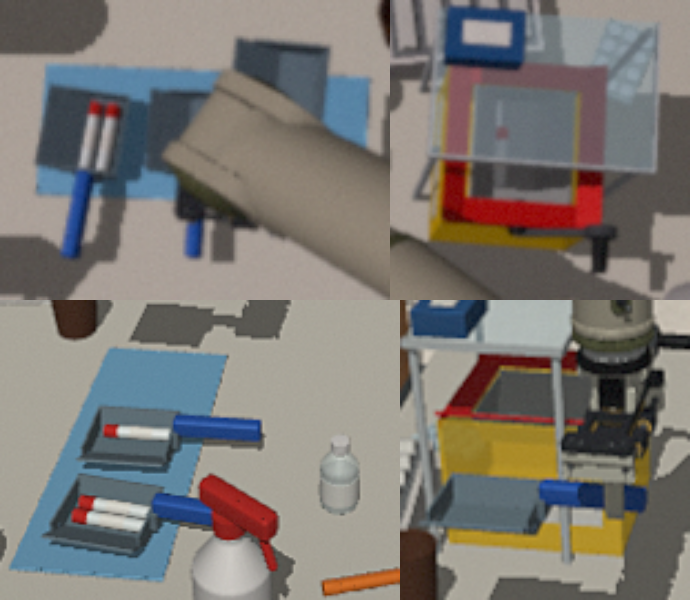

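Pan 1 is empty, its tube is in the tray (cap at (502,132) top right), and the other pans are unmoved. Set it down, release, rise and measure again.

```bash
python3 -m crank '[{"turn":[0,0,0],"xyz":[0,0,0.04],"gripper":0.0},{"turn":[0,0,0],"xyz":[0,0.002,0.04],"gripper":0.0},{"turn":[0,0,0],"xyz":[0,0,0.04],"gripper":0.0},{"turn":[0,0,0],"xyz":[0,0,0.04],"gripper":0.0},{"turn":[0,0,0],"xyz":[0,0,0.025],"gripper":0.0},{"turn":[0,0,0],"xyz":[0,0,0.012],"gripper":0.0},{"turn":[0,0,0],"xyz":[0,0,0.008],"gripper":0.0},{"turn":[0,0,0],"xyz":[0,0,0.003],"gripper":0.0},{"turn":[0,0,0],"xyz":[0,0,0],"gripper":0.0},{"turn":[0,0,0],"xyz":[0,0,0],"gripper":0.05},{"turn":[0,0,0],"xyz":[0,0,0],"gripper":0.06},{"turn":[0,0,0],"xyz":[0,0,0],"gripper":0.06},{"turn":[0,0,0],"xyz":[0,0,0],"gripper":0.06},{"turn":[0,0,0],"xyz":[0,0,-0.03],"gripper":0.06},{"turn":[0,0,0],"xyz":[0,0,-0.04],"gripper":0.06},{"turn":[0,0,0],"xyz":[0,0,-0.04],"gripper":0.06},{"turn":[0,0,-2],"xyz":[0,0.02,-0.02],"gripper":0.06},{"turn":[0,0,-2],"xyz":[0,0.035,0],"gripper":0.06},{"turn":[0,0,0],"xyz":[0,0.035,0],"gripper":0.06},{"turn":[0,0,0],"xyz":[0,0.035,0],"gripper":0.06}]'
python3 -m crank '[{"turn":[0,0,0],"xyz":[0,0,0],"gripper":0.06}]'
python3 pans.py wrist
```

```text
time: 21.67
eef_pos: [0.5147, 0.2701, 0.1644]
ee_rot: [0.013, 1.0, 0.0, 0.001]
contact_force: [1.0, 0.4, 0.6]
grip_width: 0.0597
time: 21.75
eef_pos: [0.5134, 0.2772, 0.1651]
ee_rot: [0.009, 1.0, 0.003, 0.001]
contact_force: [-0.4, 1.6, 0.3]
grip_width: 0.0599
21.75 q [ 0.    0.66 -0.91  1.95  0.69  0.86  0.28] tcp [0.5134 0.2772 0.1651]
x tool yaw 178.96 tilt z [ 0.002  0.007 -1.   ]
[452, 158, 57, 119, 3026] handle c [0.5315 0.4256] size [0.0197 0.1137] yaw -8.2 z 0.056 grip@-135: [0.5092 0.4288] pan c [0.6428 0.4095]
[305, 162, 23, 118, 2309] handle c [0.5321 0.2735] size [0.0195 0.1126] yaw -2.3 z 0.057 grip@-135: [0.5096 0.2744] pan c [0.6445 0.2689]
[163, 171, 30, 106, 2572] handle c [0.5323 0.1446] size [0.0192 0.1035] yaw -5.8 z 0.056 grip@-135: [0.5099 0.1469] pan c [0.6442 0.1333]
```

```bash
python3 -m crank '[{"turn":[0,0,1],"xyz":[0.009,-0.003,0.03],"gripper":0.06},{"turn":[0,0,0],"xyz":[0,0,0.035],"gripper":0.06},{"turn":[0,0,0],"xyz":[0,0,0.03],"gripper":0.06},{"turn":[0,0,0],"xyz":[0,0,0.025],"gripper":0.06},{"turn":[0,0,0],"xyz":[0,0,0.0115],"gripper":0.06},{"turn":[0,0,0],"xyz":[0,0,0],"gripper":0.06},{"turn":[0,0,0],"xyz":[0,0,0],"gripper":0.0},{"turn":[0,0,0],"xyz":[0,0,0],"gripper":0.0},{"turn":[0,0,0],"xyz":[0,0,0],"gripper":0.0},{"turn":[0,0,0],"xyz":[0,0,0],"gripper":0.0},{"turn":[0,0,0],"xyz":[0,0,0],"gripper":0.0},{"turn":[0,0,0],"xyz":[0,0,0],"gripper":0.0},{"turn":[0,0,0],"xyz":[0,0,0],"gripper":0.0}]' 45
```

```text
time: 22.88
eef_pos: [0.5053, 0.2668, 0.0323]
ee_rot: [0.021, 1.0, 0.0, 0.0]
contact_force: [0.6, 0.5, -0.2]
grip_width: 0.0197
```

```bash
python3 -m crank '[{"turn":[0,0,-0.5],"xyz":[0,0,-0.01],"gripper":0.0},{"turn":[0,0,0],"xyz":[0,0,-0.02],"gripper":0.0},{"turn":[0,0,0],"xyz":[0,0,-0.03],"gripper":0.0},{"turn":[0,0,0],"xyz":[0,0,-0.04],"gripper":0.0},{"turn":[0,0,0],"xyz":[0,0,-0.04],"gripper":0.0},{"turn":[0,0,0],"xyz":[0,0,-0.04],"gripper":0.0},{"turn":[0,0,0],"xyz":[0,0,-0.04],"gripper":0.0},{"turn":[0,0,0],"xyz":[0,0,-0.04],"gripper":0.0},{"turn":[0,0,0],"xyz":[0,0,-0.04],"gripper":0.0},{"turn":[0,0,0],"xyz":[0,0,-0.04],"gripper":0.0},{"turn":[0,0,0],"xyz":[0.002,-0.01,-0.035],"gripper":0.0},{"turn":[0,0,0],"xyz":[0.003,-0.02,-0.025],"gripper":0.0},{"turn":[0,0,0],"xyz":[0.004,-0.028,-0.013],"gripper":0.0},{"turn":[0,0,0],"xyz":[0.004,-0.03,0],"gripper":0.0},{"turn":[0,0,0],"xyz":[0.004,-0.03,0],"gripper":0.0},{"turn":[0,0,0],"xyz":[0.004,-0.03,0],"gripper":0.0},{"turn":[0,0,0],"xyz":[0.004,-0.03,0],"gripper":0.0},{"turn":[0,0,0],"xyz":[0.004,-0.03,0],"gripper":0.0},{"turn":[0,0,0],"xyz":[0.004,-0.03,0],"gripper":0.0},{"turn":[0,0,0],"xyz":[0.004,-0.03,0],"gripper":0.0}]'
python3 -m crank '[{"turn":[0,0,0],"xyz":[0.004,-0.03,0],"gripper":0.0},{"turn":[0,0,0],"xyz":[0.004,-0.03,0],"gripper":0.0},{"turn":[0,0,0],"xyz":[0.004,-0.03,0],"gripper":0.0},{"turn":[0,0,0],"xyz":[0.004,-0.03,0],"gripper":0.0},{"turn":[0,0,0],"xyz":[0.004,-0.03,0],"gripper":0.0},{"turn":[0,0,0],"xyz":[0.004,-0.03,0],"gripper":0.0},{"turn":[0,0,0],"xyz":[0.004,-0.03,0],"gripper":0.0},{"turn":[0,0,0],"xyz":[0.004,-0.03,0],"gripper":0.0},{"turn":[0,0,0],"xyz":[0.012,-0.02,0],"gripper":0.0},{"turn":[0,0,0],"xyz":[0.02,-0.01,0],"gripper":0.0},{"turn":[0,0,0],"xyz":[0.012,0,0],"gripper":0.0},{"turn":[0,0,0],"xyz":[0,0,0],"gripper":0.0},{"turn":[0,0,0],"xyz":[0,0,0],"gripper":0.0}]'
```

```text
time: 24.55
eef_pos: [0.4583, -0.0014, 0.4447]
ee_rot: [0.016, 1.0, -0.0, -0.0]
contact_force: [1.2, -0.1, -0.9]
grip_width: 0.0199
time: 25.63
eef_pos: [0.374, -0.2673, 0.4449]
ee_rot: [0.017, 1.0, -0.0, -0.0]
contact_force: [0.5, 0.5, -0.3]
grip_width: 0.0196
```

```bash
python3 -m crank '[{"turn":[0,0,1],"xyz":[0.01,-0.012,0.02],"gripper":0.0},{"turn":[0,0,0],"xyz":[0,0,0.03],"gripper":0.0},{"turn":[0,0,0],"xyz":[0,0,0.035],"gripper":0.0},{"turn":[0,0,0],"xyz":[0,0,0.035],"gripper":0.0},{"turn":[0,0,0],"xyz":[0,0,0.035],"gripper":0.0},{"turn":[0,0,0],"xyz":[0,0,0.023],"gripper":0.0},{"turn":[0,0,0],"xyz":[0,0,0.01],"gripper":0.0},{"turn":[0,0,0],"xyz":[-0.01,0,0],"gripper":0.0},{"turn":[0,0,0],"xyz":[-0.02,0,0],"gripper":0.0},{"turn":[0,0,0],"xyz":[-0.025,0,0],"gripper":0.0},{"turn":[0,0,0],"xyz":[-0.025,0,0],"gripper":0.0},{"turn":[0,0,0],"xyz":[-0.025,0,0],"gripper":0.0},{"turn":[0,0,0],"xyz":[-0.02,0,0],"gripper":0.0},{"turn":[0,0,0],"xyz":[-0.007,0,0],"gripper":0.0},{"turn":[0,0,0],"xyz":[0,-0.01,0.003],"gripper":0.0},{"turn":[0,0,0],"xyz":[0,-0.012,0.005],"gripper":0.0},{"turn":[0,0,0],"xyz":[0,-0.003,0.003],"gripper":0.0},{"turn":[0,0,0],"xyz":[0,0,0],"gripper":0.0}]'
```

```text
time: 27.13
eef_pos: [0.4928, -0.3129, 0.245]
ee_rot: [0.027, 1.0, -0.0, -0.001]
contact_force: [-0.6, 0.3, -1.8]
grip_width: 0.0198
```

```bash
python3 -m crank '[{"turn":[4,0,0],"xyz":[-0.002,0,-0.001],"gripper":0.0},{"turn":[6,0,0],"xyz":[0,0,0],"gripper":0.0},{"turn":[6,0,0],"xyz":[0,0,0],"gripper":0.0},{"turn":[5,0,0],"xyz":[0,0,0],"gripper":0.0},{"turn":[4,0,0],"xyz":[0,0,0],"gripper":0.0},{"turn":[3,0,0],"xyz":[0,0,0],"gripper":0.0},{"turn":[3,0,0],"xyz":[0,0,0],"gripper":0.0},{"turn":[3,0,0],"xyz":[0,0,0],"gripper":0.0},{"turn":[3,0,0],"xyz":[0,0,0],"gripper":0.0},{"turn":[3,0,0],"xyz":[0,0,0],"gripper":0.0},{"turn":[3,0,0],"xyz":[0,0,0],"gripper":0.0},{"turn":[3,0,0],"xyz":[0,0,0],"gripper":0.0},{"turn":[3,0,0],"xyz":[0,0,0],"gripper":0.0},{"turn":[3,0,0],"xyz":[0,0,0],"gripper":0.0},{"turn":[2,0,0],"xyz":[0,0,0],"gripper":0.0},{"turn":[0,0,0],"xyz":[0,0,0],"gripper":0.0},{"turn":[0,0,0],"xyz":[0,0,0],"gripper":0.0},{"turn":[0,0,0],"xyz":[0,0,0],"gripper":0.0},{"turn":[0,0,0],"xyz":[0,0,0],"gripper":0.0},{"turn":[0,0,0],"xyz":[0,0,0],"gripper":0.0}]'
python3 -m crank '[{"turn":[-6,0,0],"xyz":[0,0,0],"gripper":0.0},{"turn":[-6,0,0],"xyz":[0,0,0],"gripper":0.0},{"turn":[-6,0,0],"xyz":[0,0,0],"gripper":0.0},{"turn":[-6,0,0],"xyz":[0,0,0],"gripper":0.0},{"turn":[-6,0,0],"xyz":[0,0,0],"gripper":0.0},{"turn":[-6,0,0],"xyz":[0,0,0],"gripper":0.0},{"turn":[-6,0,0],"xyz":[0,0,0],"gripper":0.0},{"turn":[-6,0,0],"xyz":[0,0,0],"gripper":0.0},{"turn":[-6,0,0],"xyz":[0,0,0],"gripper":0.0},{"turn":[0,0,0],"xyz":[0,0.012,-0.006],"gripper":0.0},{"turn":[0,0,0],"xyz":[0,0.013,-0.005],"gripper":0.0},{"turn":[0,0,0],"xyz":[0.02,0,0],"gripper":0.0},{"turn":[0,0,0],"xyz":[0.037,0,0],"gripper":0.0},{"turn":[0,0,0],"xyz":[0.038,0,0],"gripper":0.0},{"turn":[0,0,0],"xyz":[0.037,0,0],"gripper":0.0},{"turn":[0,0,0],"xyz":[0,0,-0.03],"gripper":0.0},{"turn":[0,0,0],"xyz":[0,0,-0.04],"gripper":0.0},{"turn":[0,0,0],"xyz":[0,0,-0.04],"gripper":0.0},{"turn":[0,0,0],"xyz":[0,0,-0.04],"gripper":0.0},{"turn":[0,0,0],"xyz":[0,0,-0.04],"gripper":0.0}]'
python3 - <<'E'
from h import *
s=monitor.observe();print(s["time"],np.round(s["eef_pos"],4),np.round(s["q"],2))
a,_=snapshot("top")
o=np.hstack([cv2.resize(a[110:210,190:320],(390,300)),cv2.resize(a[85:205,345:465],(300,300))])
a,_=snapshot("side");o2=np.zeros((300,690,3),np.uint8);o2[:,:400]=cv2.resize(a[210:345,190:370],(400,300));o2[:,400:]=cv2.resize(a[80:220,220:380],(290,300))
cv2.imwrite("pics/c6.png",np.vstack([o,o2]))
E
```

```text
time: 28.8
eef_pos: [0.4965, -0.3113, 0.2475]
ee_rot: [0.023, 0.891, -0.454, -0.011]
contact_force: [-0.6, -0.2, -1.5]
grip_width: 0.0196
time: 30.47
eef_pos: [0.366, -0.2769, 0.4502]
ee_rot: [0.024, 1.0, -0.001, -0.001]
contact_force: [0.2, -1.6, -1.6]
grip_width: 0.0199
30.4667 [ 0.366  -0.2769  0.4502] [ 1.43  0.15 -1.02  1.81  0.14  1.25  1.89]
```

View pics/c6.png

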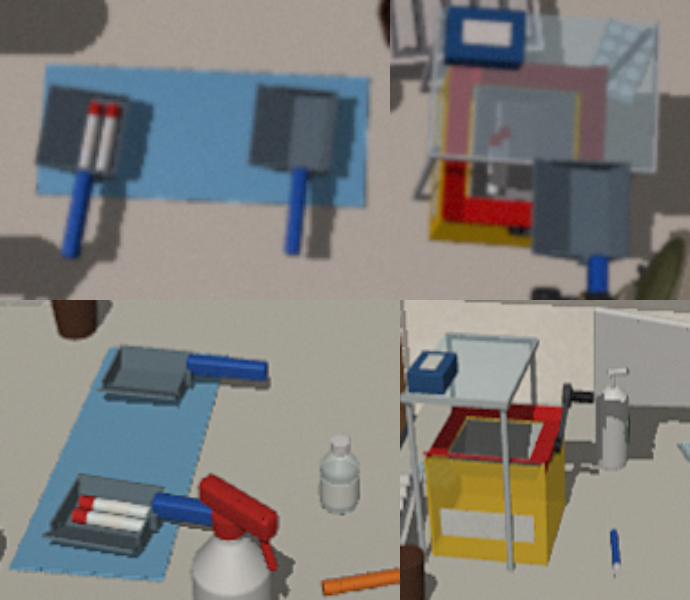

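Both tubes are in the tray (caps at (498,135)) and pan 2 is empty. Taking pan 2 back to its place.

```bash
python3 -m crank '[{"turn":[0,0,0],"xyz":[-0.004,0.02,0],"gripper":0.0},{"turn":[0,0,0],"xyz":[-0.008,0.039,0],"gripper":0.0},{"turn":[0,0,0],"xyz":[-0.008,0.039,0],"gripper":0.0},{"turn":[0,0,0],"xyz":[-0.008,0.039,0],"gripper":0.0},{"turn":[0,0,0],"xyz":[-0.008,0.039,0],"gripper":0.0},{"turn":[0,0,0],"xyz":[-0.008,0.039,0],"gripper":0.0},{"turn":[0,0,0],"xyz":[-0.008,0.039,0],"gripper":0.0},{"turn":[0,0,0],"xyz":[-0.008,0.039,0],"gripper":0.0},{"turn":[0,0,0],"xyz":[-0.008,0.039,0],"gripper":0.0},{"turn":[0,0,0],"xyz":[-0.008,0.039,0],"gripper":0.0},{"turn":[0,0,0],"xyz":[-0.008,0.039,0],"gripper":0.0},{"turn":[0,0,0],"xyz":[-0.008,0.039,0],"gripper":0.0},{"turn":[0,0,0],"xyz":[-0.008,0.039,0],"gripper":0.0},{"turn":[0,0,0],"xyz":[-0.008,0.039,0],"gripper":0.0},{"turn":[0,0,0],"xyz":[-0.005,0.024,0.02],"gripper":0.0},{"turn":[0,0,0],"xyz":[0,0,0.04],"gripper":0.0},{"turn":[0,0,0],"xyz":[0,0,0.04],"gripper":0.0},{"turn":[0,0,0],"xyz":[0,0,0.04],"gripper":0.0},{"turn":[0,0,0],"xyz":[0,0,0.04],"gripper":0.0},{"turn":[0,0,0],"xyz":[0,0,0],"gripper":0.0}]'
python3 -m crank '[{"turn":[0,0,0],"xyz":[0,0,0.04],"gripper":0.0}]'
```

```text
time: 32.23
eef_pos: [0.5028, 0.2634, 0.2613]
ee_rot: [0.024, 1.0, -0.003, -0.004]
contact_force: [-0.8, -1.1, -0.5]
grip_width: 0.0196
time: 32.32
eef_pos: [0.5072, 0.2687, 0.2321]
ee_rot: [0.024, 1.0, 0.002, 0.003]
contact_force: [1.2, 1.3, -1.0]
grip_width: 0.02
```

```bash
python3 -m crank '[{"turn":[0,0,0],"xyz":[0,0,0.04],"gripper":0.0},{"turn":[0,0,0],"xyz":[0,0,0.04],"gripper":0.0},{"turn":[0,0,0],"xyz":[0,0,0.04],"gripper":0.0},{"turn":[0,0,0],"xyz":[0,0,0.035],"gripper":0.0},{"turn":[0,0,0],"xyz":[0,0,0.02],"gripper":0.0},{"turn":[0,0,0],"xyz":[0,0,0.012],"gripper":0.0},{"turn":[0,0,0],"xyz":[0,0,0.006],"gripper":0.0},{"turn":[0,0,0],"xyz":[0,0,0.003],"gripper":0.0},{"turn":[0,0,0],"xyz":[0,0,0],"gripper":0.0}]'
python3 -m crank '[{"turn":[0,0,0],"xyz":[0,0,0],"gripper":0.05},{"turn":[0,0,0],"xyz":[0,0,0],"gripper":0.06},{"turn":[0,0,0],"xyz":[0,0,0],"gripper":0.06},{"turn":[0,0,0],"xyz":[0,0,0],"gripper":0.06},{"turn":[0,0,0],"xyz":[0,0,-0.03],"gripper":0.06},{"turn":[0,0,0],"xyz":[0,0,-0.04],"gripper":0.06},{"turn":[0,0,0],"xyz":[0,0,-0.04],"gripper":0.06},{"turn":[0,0,0],"xyz":[0,0,-0.04],"gripper":0.06},{"turn":[0,0,0],"xyz":[0,0,-0.04],"gripper":0.06},{"turn":[0,0,0],"xyz":[0,0,-0.04],"gripper":0.06},{"turn":[0,0,0],"xyz":[0,0,-0.04],"gripper":0.06},{"turn":[0,0,0],"xyz":[0,0,-0.03],"gripper":0.06},{"turn":[0,0,0],"xyz":[0,0.03,0],"gripper":0.06},{"turn":[0,0,0],"xyz":[0,0.03,0],"gripper":0.06},{"turn":[0,0,0],"xyz":[0,0.03,0],"gripper":0.06},{"turn":[0,0,0],"xyz":[0,0.03,0],"gripper":0.06},{"turn":[0,0,0],"xyz":[0,0.015,0],"gripper":0.06},{"turn":[0,0,0],"xyz":[0,0,0],"gripper":0.06},{"turn":[0,0,0],"xyz":[0,0,0],"gripper":0.06},{"turn":[0,0,0],"xyz":[0,0,0],"gripper":0.06}]'
cat >> pans.py <<'E'
S=(C[...,2]>.08)&(C[...,2]<.26)&(C[...,1]>.46)&(C[...,1]<.8)&(C[...,0]>.38)&(C[...,0]<.64)
for a,b in((.08,.12),(.12,.17),(.17,.25)):
    P=C[S&(C[...,2]>a)&(C[...,2]<b)]
    if len(P): print("spray z",a,b,len(P),np.percentile(P,[1,99],axis=0).round(3).tolist())
E
python3 pans.py wrist pics/w7.png; python3 pans.py top
```

```text
time: 33.07
eef_pos: [0.5073, 0.2663, 0.0332]
ee_rot: [0.025, 1.0, 0.0, 0.001]
contact_force: [1.0, 0.5, -0.4]
grip_width: 0.0196
time: 34.73
eef_pos: [0.5135, 0.3992, 0.3318]
ee_rot: [0.025, 1.0, -0.001, 0.0]
contact_force: [0.2, -0.1, 0.6]
grip_width: 0.0605
34.73 q [-0.13  0.58 -1.    1.62  0.52  1.23  0.28] tcp [0.5135 0.3992 0.3318]
x tool yaw 177.1 tilt z [-0.    -0.001 -1.   ]
[332, 142, 17, 79, 952] handle c [0.532  0.4249] size [0.019  0.1122] yaw -5.7 z 0.057 grip@-135: [0.5096 0.4271] pan c [0.6439 0.4137]
[259, 145, 22, 78, 1007] handle c [0.5305 0.3248] size [0.0183 0.1125] yaw -12.5 z 0.057 grip@-135: [0.5085 0.3297] pan c [0.6403 0.3004]
[137, 158, 24, 74, 1057] handle c [0.5373 0.1439] size [0.0187 0.1097] yaw -5.6 z 0.056 grip@-135: [0.5149 0.1461] pan c [0.6493 0.1328]
spray z 0.08 0.12 728 [[0.433, 0.547, 0.08], [0.505, 0.579, 0.12]]
spray z 0.12 0.17 3159 [[0.433, 0.548, 0.122], [0.508, 0.614, 0.169]]
spray z 0.17 0.25 4552 [[0.424, 0.562, 0.172], [0.499, 0.62, 0.229]]
34.78 q [-0.13  0.58 -1.    1.62  0.52  1.23  0.28] tcp [0.5137 0.3989 0.3319]
x tool yaw 177.06 tilt z [ 0.    -0.001 -1.   ]
spray z 0.08 0.12 92 [[0.435, 0.545, 0.08], [0.511, 0.585, 0.119]]
spray z 0.12 0.17 303 [[0.438, 0.546, 0.121], [0.514, 0.614, 0.169]]
spray z 0.17 0.25 291 [[0.427, 0.559, 0.171], [0.504, 0.62, 0.232]]
```

View pics/w7.png

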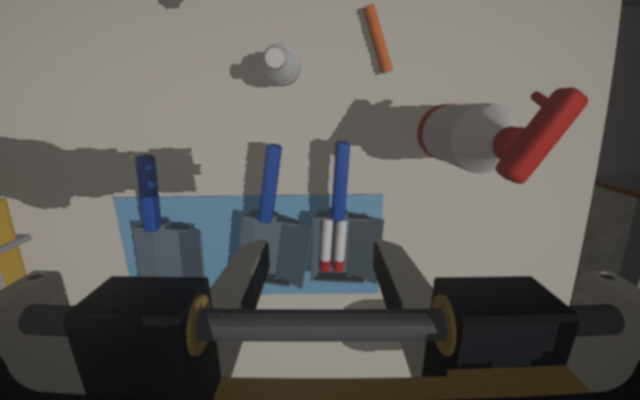

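The view shows pan 2 now at (270,240), yaw -12° and still on the mat, so it was knocked aside after I set it down. Pan 3 at (345,245) still holds its two tubes, and the spray bottle is at (480,140), 20 mm clear of the gripper body. I grip pan 3.

```bash
python3 -m crank '[{"turn":[0,0,2],"xyz":[0.006,0.014,0],"gripper":0.06},{"turn":[0,0,2],"xyz":[0.006,0.014,0],"gripper":0.06},{"turn":[0,0,0],"xyz":[0,0,0.03],"gripper":0.06},{"turn":[0,0,0],"xyz":[0,0,0.04],"gripper":0.06},{"turn":[0,0,0],"xyz":[0,0,0.04],"gripper":0.06},{"turn":[0,0,0],"xyz":[0,0,0.04],"gripper":0.06},{"turn":[0,0,0],"xyz":[0,0,0.02],"gripper":0.06},{"turn":[0,0,0],"xyz":[0,0,0],"gripper":0.06},{"turn":[0,0,0],"xyz":[0,0,0],"gripper":0.06}]'
python3 pans.py wrist
```

```text
time: 35.58
eef_pos: [0.5035, 0.428, 0.1618]
ee_rot: [0.06, 0.998, -0.001, -0.001]
contact_force: [0.5, 0.8, -0.0]
grip_width: 0.0598
35.58 q [-0.26  0.74 -0.87  1.77  0.68  0.96  0.03] tcp [0.5035 0.428  0.1618]
x tool yaw 173.07 tilt z [-0.001 -0.001 -1.   ]
[311, 173, 23, 119, 2317] handle c [0.5322 0.4257] size [0.0187 0.1131] yaw -6.0 z 0.057 grip@-135: [0.5098 0.428 ] pan c [0.6441 0.414 ]
[203, 189, 25, 98, 1818] handle c [0.5232 0.3273] size [0.0184 0.0956] yaw -12.9 z 0.057 grip@-135: [0.5013 0.3323] pan c [0.6329 0.3023]
[15, 211, 45, 60, 1675] handle c [0.5075 0.1485] size [0.02   0.0565] yaw -5.5 z 0.055 grip@-135: [0.4851 0.1507] pan c [0.6195 0.1376]
spray z 0.08 0.12 2912 [[0.433, 0.547, 0.081], [0.502, 0.585, 0.119]]
spray z 0.12 0.17 12317 [[0.434, 0.465, 0.121], [0.505, 0.602, 0.169]]
spray z 0.17 0.25 9077 [[0.459, 0.46, 0.171], [0.508, 0.581, 0.25]]
```

```bash
python3 -m crank '[{"turn":[0,0,0],"xyz":[0,0,0.03],"gripper":0.06},{"turn":[0,0,0],"xyz":[0,0,0.035],"gripper":0.06},{"turn":[0,0,0],"xyz":[0,0,0.03],"gripper":0.06},{"turn":[0,0,0],"xyz":[0,0,0.022],"gripper":0.06},{"turn":[0,0,0],"xyz":[0,0,0.0115],"gripper":0.06},{"turn":[0,0,0],"xyz":[0,0,0],"gripper":0.06},{"turn":[0,0,0],"xyz":[0,0,0],"gripper":0.0},{"turn":[0,0,0],"xyz":[0,0,0],"gripper":0.0},{"turn":[0,0,0],"xyz":[0,0,0],"gripper":0.0},{"turn":[0,0,0],"xyz":[0,0,0],"gripper":0.0},{"turn":[0,0,0],"xyz":[0,0,0],"gripper":0.0},{"turn":[0,0,0],"xyz":[0,0,0],"gripper":0.0},{"turn":[0,0,0],"xyz":[0,0,0],"gripper":0.0}]' 45
python3 -m crank '[{"turn":[0,0,0],"xyz":[0,0,-0.01],"gripper":0.0},{"turn":[0,0,0],"xyz":[0,0,-0.02],"gripper":0.0},{"turn":[0,0,0],"xyz":[0,0,-0.03],"gripper":0.0},{"turn":[0,0,0],"xyz":[0,0,-0.04],"gripper":0.0},{"turn":[0,0,0],"xyz":[0,0,-0.04],"gripper":0.0},{"turn":[0,0,0],"xyz":[0,0,-0.04],"gripper":0.0},{"turn":[0,0,0],"xyz":[0,0,-0.04],"gripper":0.0},{"turn":[0,0,0],"xyz":[0,0,-0.04],"gripper":0.0},{"turn":[0,0,0],"xyz":[0,0,-0.04],"gripper":0.0},{"turn":[0,0,-2],"xyz":[0,0,-0.04],"gripper":0.0},{"turn":[0,0,-2],"xyz":[0,0,-0.035],"gripper":0.0},{"turn":[0,0,0],"xyz":[0,0,-0.025],"gripper":0.0},{"turn":[0,0,0],"xyz":[0,0,-0.013],"gripper":0.0},{"turn":[0,0,0],"xyz":[0,0,0],"gripper":0.0},{"turn":[0,0,0],"xyz":[0,0,0],"gripper":0.0}]'
```

```text
time: 36.72
eef_pos: [0.5034, 0.4292, 0.0338]
ee_rot: [0.06, 0.998, 0.0, 0.0]
contact_force: [0.5, -0.1, 0.4]
grip_width: 0.0198
time: 37.97
eef_pos: [0.503, 0.4287, 0.4457]
ee_rot: [0.025, 1.0, -0.0, -0.0]
contact_force: [0.1, -0.4, -2.7]
grip_width: 0.0197
```

```bash
python3 -m crank '[{"turn":[0,0,0],"xyz":[0.002,-0.01,0],"gripper":0.0},{"turn":[0,0,0],"xyz":[0.003,-0.02,0],"gripper":0.0},{"turn":[0,0,0],"xyz":[0.003,-0.03,0],"gripper":0.0},{"turn":[0,0,0],"xyz":[0.003,-0.03,0],"gripper":0.0},{"turn":[0,0,0],"xyz":[0.003,-0.03,0],"gripper":0.0},{"turn":[0,0,0],"xyz":[0.003,-0.03,0],"gripper":0.0},{"turn":[0,0,0],"xyz":[0.003,-0.03,0],"gripper":0.0},{"turn":[0,0,0],"xyz":[0.003,-0.03,0],"gripper":0.0},{"turn":[0,0,0],"xyz":[0.003,-0.03,0],"gripper":0.0},{"turn":[0,0,0],"xyz":[0.003,-0.03,0],"gripper":0.0},{"turn":[0,0,0],"xyz":[0.003,-0.03,0],"gripper":0.0},{"turn":[0,0,0],"xyz":[0.003,-0.03,0],"gripper":0.0},{"turn":[0,0,0],"xyz":[0.003,-0.03,0],"gripper":0.0},{"turn":[0,0,0],"xyz":[0.003,-0.03,0],"gripper":0.0},{"turn":[0,0,0],"xyz":[0.003,-0.03,0],"gripper":0.0},{"turn":[0,0,0],"xyz":[0.003,-0.03,0],"gripper":0.0},{"turn":[0,0,0],"xyz":[0.003,-0.03,0],"gripper":0.0},{"turn":[0,0,0],"xyz":[0.003,-0.03,0],"gripper":0.0},{"turn":[0,0,0],"xyz":[0.003,-0.03,0],"gripper":0.0},{"turn":[0,0,0],"xyz":[0.003,-0.03,0],"gripper":0.0}]'
python3 -m crank '[{"turn":[0,0,0],"xyz":[0.003,-0.03,0],"gripper":0.0},{"turn":[0,0,0],"xyz":[0.003,-0.03,0],"gripper":0.0},{"turn":[0,0,0],"xyz":[0.003,-0.03,0],"gripper":0.0},{"turn":[0,0,0],"xyz":[0.003,-0.03,0],"gripper":0.0},{"turn":[0,0,0],"xyz":[0.014,-0.018,0],"gripper":0.0},{"turn":[0,0,0],"xyz":[0.015,-0.008,0],"gripper":0.0},{"turn":[0,0,0],"xyz":[0.006,0,0],"gripper":0.0},{"turn":[0,0,0],"xyz":[0,0,0],"gripper":0.0},{"turn":[0,0,0],"xyz":[0,0,0],"gripper":0.0},{"turn":[0,0,0],"xyz":[0,0,0],"gripper":0.0}]'
```

```text
time: 39.63
eef_pos: [0.4136, -0.1392, 0.4447]
ee_rot: [0.026, 1.0, 0.0, -0.002]
contact_force: [0.2, 0.3, -1.8]
grip_width: 0.0197
time: 40.47
eef_pos: [0.3619, -0.2798, 0.4462]
ee_rot: [0.024, 1.0, 0.0, -0.0]
contact_force: [0.7, 1.1, -1.5]
grip_width: 0.0197
```

```bash
python3 -m crank '[{"turn":[0,0,0],"xyz":[0,0,0.02],"gripper":0.0},{"turn":[0,0,0],"xyz":[0,0,0.03],"gripper":0.0},{"turn":[0,0,0],"xyz":[0,0,0.035],"gripper":0.0},{"turn":[0,0,0],"xyz":[0,0,0.035],"gripper":0.0},{"turn":[0,0,0],"xyz":[0,0,0.035],"gripper":0.0},{"turn":[0,0,0],"xyz":[0,0,0.023],"gripper":0.0},{"turn":[0,0,0],"xyz":[0,0,0.01],"gripper":0.0},{"turn":[0,0,0],"xyz":[-0.012,0,0],"gripper":0.0},{"turn":[0,0,0],"xyz":[-0.02,0,0],"gripper":0.0},{"turn":[0,0,0],"xyz":[-0.025,0,0],"gripper":0.0},{"turn":[0,0,0],"xyz":[-0.025,0,0],"gripper":0.0},{"turn":[0,0,0],"xyz":[-0.025,0,0],"gripper":0.0},{"turn":[0,0,0],"xyz":[-0.02,0,0],"gripper":0.0},{"turn":[0,0,0],"xyz":[-0.007,0,0],"gripper":0.0},{"turn":[0,0,0],"xyz":[0,-0.01,0.003],"gripper":0.0},{"turn":[0,0,0],"xyz":[0,-0.012,0.005],"gripper":0.0},{"turn":[0,0,0],"xyz":[0,-0.003,0.003],"gripper":0.0},{"turn":[0,0,0],"xyz":[0,0,0],"gripper":0.0},{"turn":[0,0,0],"xyz":[0,0,0],"gripper":0.0}]'
```

```text
time: 42.05
eef_pos: [0.4929, -0.3132, 0.2472]
ee_rot: [0.026, 1.0, 0.0, -0.001]
contact_force: [-0.1, 0.2, -1.7]
grip_width: 0.0199
```

```bash
python3 -m crank '[{"turn":[4,0,0],"xyz":[-0.002,0,0],"gripper":0.0},{"turn":[6,0,0],"xyz":[0,0,0],"gripper":0.0},{"turn":[6,0,0],"xyz":[0,0,0],"gripper":0.0},{"turn":[5,0,0],"xyz":[0,0,0],"gripper":0.0},{"turn":[4,0,0],"xyz":[0,0,0],"gripper":0.0},{"turn":[3,0,0],"xyz":[0,0,0],"gripper":0.0},{"turn":[3,0,0],"xyz":[0,0,0],"gripper":0.0},{"turn":[3,0,0],"xyz":[0,0,0],"gripper":0.0},{"turn":[3,0,0],"xyz":[0,0,0],"gripper":0.0},{"turn":[3,0,0],"xyz":[0,0,0],"gripper":0.0},{"turn":[3,0,0],"xyz":[0,0,0],"gripper":0.0},{"turn":[3,0,0],"xyz":[0,0,0],"gripper":0.0},{"turn":[3,0,0],"xyz":[0,0,0],"gripper":0.0},{"turn":[3,0,0],"xyz":[0,0,0],"gripper":0.0},{"turn":[2,0,0],"xyz":[0,0,0],"gripper":0.0},{"turn":[0,0,0],"xyz":[0,0,0],"gripper":0.0},{"turn":[0,0,0],"xyz":[0,0,0],"gripper":0.0},{"turn":[0,0,0],"xyz":[0,0,0],"gripper":0.0},{"turn":[0,0,0],"xyz":[0,0,0],"gripper":0.0},{"turn":[0,0,0],"xyz":[0,0,0],"gripper":0.0}]'
python3 -m crank '[{"turn":[0,0,0],"xyz":[0,0,0],"gripper":0.0},{"turn":[-6,0,0],"xyz":[0,0,0],"gripper":0.0},{"turn":[-6,0,0],"xyz":[0,0,0],"gripper":0.0},{"turn":[-6,0,0],"xyz":[0,0,0],"gripper":0.0},{"turn":[-6,0,0],"xyz":[0,0,0],"gripper":0.0},{"turn":[-6,0,0],"xyz":[0,0,0],"gripper":0.0},{"turn":[-6,0,0],"xyz":[0,0,0],"gripper":0.0},{"turn":[-6,0,0],"xyz":[0,0,0],"gripper":0.0},{"turn":[-6,0,0],"xyz":[0,0,0],"gripper":0.0},{"turn":[-6,0,0],"xyz":[0,0,0],"gripper":0.0},{"turn":[0,0,0],"xyz":[0,0.012,-0.006],"gripper":0.0},{"turn":[0,0,0],"xyz":[0,0.013,-0.005],"gripper":0.0},{"turn":[0,0,0],"xyz":[0.02,0,0],"gripper":0.0},{"turn":[0,0,0],"xyz":[0.037,0,0],"gripper":0.0},{"turn":[0,0,0],"xyz":[0.038,0,0],"gripper":0.0},{"turn":[0,0,0],"xyz":[0.037,0,0],"gripper":0.0},{"turn":[0,0,0],"xyz":[0,0,-0.03],"gripper":0.0},{"turn":[0,0,0],"xyz":[0,0,-0.04],"gripper":0.0},{"turn":[0,0,0],"xyz":[0,0,-0.04],"gripper":0.0},{"turn":[0,0,0],"xyz":[0,0,-0.04],"gripper":0.0}]'
python3 - <<'E'
from h import *
s=monitor.observe();print(s["time"],np.round(s["eef_pos"],4),np.round(s["q"],2))
a,_=snapshot("top")
o=np.hstack([cv2.resize(a[110:210,190:320],(390,300)),cv2.resize(a[85:205,345:465],(300,300))])
a,_=snapshot("side");o2=np.zeros((300,690,3),np.uint8);o2[:,:400]=cv2.resize(a[210:345,190:370],(400,300));o2[:,400:]=cv2.resize(a[80:220,220:380],(290,300))
cv2.imwrite("pics/c8.png",np.vstack([o,o2]))
E
```

```text
time: 43.72
eef_pos: [0.4959, -0.313, 0.248]
ee_rot: [0.023, 0.891, -0.454, -0.011]
contact_force: [0.7, -1.1, -2.1]
grip_width: 0.0197
time: 45.38
eef_pos: [0.3652, -0.2787, 0.4104]
ee_rot: [0.024, 1.0, -0.001, -0.001]
contact_force: [1.4, -1.0, -1.0]
grip_width: 0.0195
45.3833 [ 0.3652 -0.2787  0.4104] [ 1.33  0.17 -0.93  1.88  0.15  1.16  1.88]
```

View pics/c8.png

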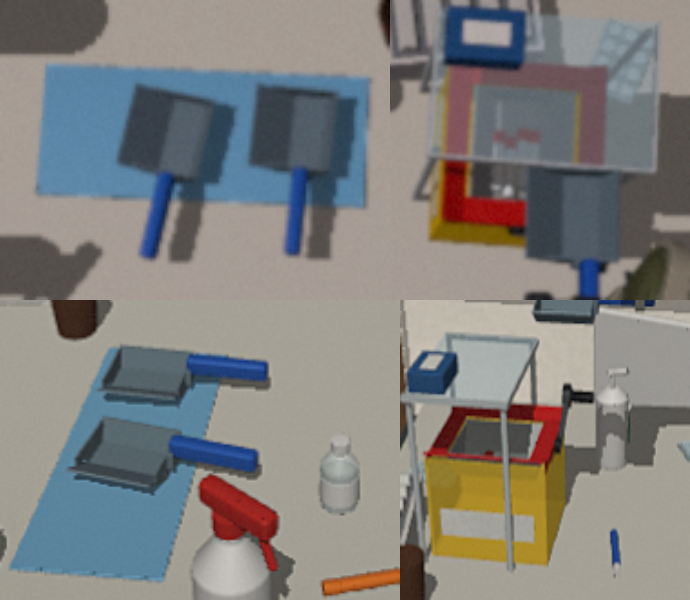

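Pan 3 is empty, and the tray shows the caps bunched at (497–535,137), all in the tray. Pans 1 and 2 stand on the mat. Returning pan 3.

```bash
python3 -m crank '[{"turn":[0,0,0],"xyz":[0,0,-0.04],"gripper":0.0},{"turn":[0,0,0],"xyz":[-0.003,0.02,0],"gripper":0.0},{"turn":[0,0,0],"xyz":[-0.0055,0.038,0],"gripper":0.0},{"turn":[0,0,0],"xyz":[-0.0055,0.038,0],"gripper":0.0},{"turn":[0,0,0],"xyz":[-0.0055,0.038,0],"gripper":0.0},{"turn":[0,0,0],"xyz":[-0.0055,0.038,0],"gripper":0.0},{"turn":[0,0,0],"xyz":[-0.0055,0.038,0],"gripper":0.0},{"turn":[0,0,0],"xyz":[-0.0055,0.038,0],"gripper":0.0},{"turn":[0,0,0],"xyz":[-0.0055,0.038,0],"gripper":0.0},{"turn":[0,0,0],"xyz":[-0.0055,0.038,0],"gripper":0.0},{"turn":[0,0,0],"xyz":[-0.0055,0.038,0],"gripper":0.0},{"turn":[0,0,0],"xyz":[-0.0055,0.038,0],"gripper":0.0},{"turn":[0,0,0],"xyz":[-0.0055,0.038,0],"gripper":0.0},{"turn":[0,0,0],"xyz":[-0.0055,0.038,0],"gripper":0.0},{"turn":[0,0,0],"xyz":[-0.0055,0.038,0],"gripper":0.0},{"turn":[0,0,0],"xyz":[-0.0055,0.038,0],"gripper":0.0},{"turn":[0,0,0],"xyz":[-0.0055,0.038,0],"gripper":0.0},{"turn":[0,0,0],"xyz":[-0.0055,0.038,0],"gripper":0.0},{"turn":[0,0,0],"xyz":[-0.0055,0.038,0],"gripper":0.0},{"turn":[0,0,0],"xyz":[-0.0055,0.038,0],"gripper":0.0}]'
python3 -m crank '[{"turn":[0,0,0],"xyz":[0,0.014,0],"gripper":0.0},{"turn":[0,0,0],"xyz":[0,0,0.03],"gripper":0.0},{"turn":[0,0,0],"xyz":[0,0,0.04],"gripper":0.0},{"turn":[0,0,0],"xyz":[0,0,0.04],"gripper":0.0},{"turn":[0,0,0],"xyz":[0,0,0.04],"gripper":0.0},{"turn":[0,0,0],"xyz":[0,0,0.04],"gripper":0.0},{"turn":[0,0,0],"xyz":[0,0,0],"gripper":0.0},{"turn":[0,0,0],"xyz":[0,0,0],"gripper":0.0},{"turn":[0,0,0],"xyz":[0,0,0],"gripper":0.0}]'
```

```text
time: 47.15
eef_pos: [0.501, 0.4201, 0.4476]
ee_rot: [0.024, 1.0, -0.001, 0.0]
contact_force: [0.6, -0.1, -0.1]
grip_width: 0.02
time: 47.9
eef_pos: [0.5028, 0.4328, 0.2607]
ee_rot: [0.024, 1.0, 0.001, 0.001]
contact_force: [0.0, 0.1, 0.5]
grip_width: 0.0196
```

```bash
python3 -m crank '[{"turn":[0,0,0],"xyz":[0,0,0.03],"gripper":0.0},{"turn":[0,0,0],"xyz":[0,0,0.04],"gripper":0.0},{"turn":[0,0,0],"xyz":[0,0,0.04],"gripper":0.0},{"turn":[0,0,0],"xyz":[0,0,0.04],"gripper":0.0},{"turn":[0,0,0],"xyz":[0,0,0.035],"gripper":0.0},{"turn":[0,0,0],"xyz":[0,0,0.02],"gripper":0.0},{"turn":[0,0,0],"xyz":[0,0,0.012],"gripper":0.0},{"turn":[0,0,0],"xyz":[0,0,0.007],"gripper":0.0},{"turn":[0,0,0],"xyz":[0,0,0.003],"gripper":0.0},{"turn":[0,0,0],"xyz":[0,0,0],"gripper":0.0}]'
python3 -m crank '[{"turn":[0,0,0],"xyz":[0,0,0],"gripper":0.05},{"turn":[0,0,0],"xyz":[0,0,0],"gripper":0.06},{"turn":[0,0,0],"xyz":[0,0,0],"gripper":0.06},{"turn":[0,0,0],"xyz":[0,0,0],"gripper":0.06},{"turn":[0,0,0],"xyz":[0,0,-0.03],"gripper":0.06},{"turn":[0,0,0],"xyz":[0,0,-0.04],"gripper":0.06},{"turn":[0,0,0],"xyz":[0,0,-0.04],"gripper":0.06},{"turn":[0,0,0],"xyz":[0,0,-0.04],"gripper":0.06},{"turn":[0,0,0],"xyz":[0,0,-0.04],"gripper":0.06},{"turn":[0,0,0],"xyz":[0,0,-0.04],"gripper":0.06},{"turn":[0,0,0],"xyz":[0,0,-0.04],"gripper":0.06},{"turn":[0,0,0],"xyz":[0,0,-0.03],"gripper":0.06},{"turn":[0,0,0],"xyz":[0,-0.03,0],"gripper":0.06},{"turn":[0,0,0],"xyz":[0,-0.04,0],"gripper":0.06},{"turn":[0,0,0],"xyz":[0,-0.04,0],"gripper":0.06},{"turn":[0,0,0],"xyz":[0,-0.03,0],"gripper":0.06},{"turn":[0,0,0],"xyz":[0,0,0],"gripper":0.06},{"turn":[0,0,0],"xyz":[0,0,0],"gripper":0.06}]'
python3 pans.py wrist
```

```text
time: 48.73
eef_pos: [0.5042, 0.4326, 0.0335]
ee_rot: [0.025, 1.0, 0.001, 0.001]
contact_force: [-1.2, 0.0, 0.9]
grip_width: 0.0199
time: 50.23
eef_pos: [0.497, 0.2892, 0.3317]
ee_rot: [0.027, 1.0, -0.0, 0.0]
contact_force: [0.3, 0.5, 0.4]
grip_width: 0.0603
50.23 q [ 0.1   0.5  -1.08  1.78  0.48  1.16  0.39] tcp [0.497  0.2892 0.3317]
x tool yaw 176.93 tilt z [ 0.001 -0.001 -1.   ]
[410, 150, 21, 78, 1049] handle c [0.5325 0.4307] size [0.0198 0.1125] yaw -2.1 z 0.056 grip@-135: [0.51   0.4315] pan c [0.6449 0.4265]
[334, 153, 25, 77, 934] handle c [0.5302 0.3231] size [0.0193 0.1119] yaw -12.0 z 0.057 grip@-135: [0.5082 0.3278] pan c [0.6402 0.2996]
[214, 164, 19, 75, 1108] handle c [0.5358 0.1433] size [0.02   0.1115] yaw -5.9 z 0.056 grip@-135: [0.5134 0.1456] pan c [0.6477 0.1317]
spray z 0.08 0.12 1199 [[0.432, 0.547, 0.08], [0.507, 0.59, 0.12]]
spray z 0.12 0.17 3498 [[0.429, 0.548, 0.121], [0.507, 0.614, 0.169]]
spray z 0.17 0.25 2289 [[0.428, 0.561, 0.171], [0.5, 0.613, 0.228]]
```

All three pans stand on the mat. Now the lever: I go above the knob and measure it.

```bash
python3 -m crank '[{"turn":[0,0,0],"xyz":[-0.0015,-0.02,0],"gripper":0.06},{"turn":[0,0,0],"xyz":[-0.0015,-0.04,0],"gripper":0.06},{"turn":[0,0,0],"xyz":[-0.0015,-0.04,0],"gripper":0.06},{"turn":[0,0,0],"xyz":[-0.0015,-0.04,0],"gripper":0.06},{"turn":[0,0,0],"xyz":[-0.0015,-0.04,0],"gripper":0.06},{"turn":[0,0,0],"xyz":[-0.0015,-0.04,0],"gripper":0.06},{"turn":[0,0,0],"xyz":[-0.0015,-0.04,0],"gripper":0.06},{"turn":[0,0,0],"xyz":[-0.0015,-0.04,0],"gripper":0.06},{"turn":[0,0,0],"xyz":[-0.0015,-0.04,0],"gripper":0.06},{"turn":[0,0,0],"xyz":[-0.0015,-0.04,0],"gripper":0.06},{"turn":[0,0,0],"xyz":[-0.0015,-0.04,0],"gripper":0.06},{"turn":[0,0,0],"xyz":[-0.0015,-0.04,0],"gripper":0.06},{"turn":[0,0,0],"xyz":[-0.0015,-0.04,0],"gripper":0.06},{"turn":[0,0,0],"xyz":[-0.0015,-0.04,0],"gripper":0.06},{"turn":[0,0,0],"xyz":[-0.0015,-0.04,0],"gripper":0.06},{"turn":[0,0,0],"xyz":[-0.0015,-0.04,0],"gripper":0.06},{"turn":[0,0,0],"xyz":[-0.0015,-0.023,0],"gripper":0.06},{"turn":[0,0,0],"xyz":[0,0,0],"gripper":0.06},{"turn":[0,0,0],"xyz":[0,0,0],"gripper":0.06},{"turn":[0,0,0],"xyz":[0,0,0],"gripper":0.06}]'
python3 - <<'E'
from h import *
s=monitor.observe();Rt=R.from_quat(s["ee_rot"]).as_matrix();print(s["time"],np.round(s["eef_pos"],4),np.round(s["q"],2),np.degrees(np.arctan2(Rt[1,0],Rt[0,0])).round(2))
M=model("wrist");im,dep=snapshot("wrist");C=cloud("wrist",dep,M);cv2.imwrite("pics/w9.png",im)
B=C-[.654,-.259,0];a=np.radians(2.9);bx=B[...,0]*np.cos(a)-B[...,1]*np.sin(a);by=B[...,0]*np.sin(a)+B[...,1]*np.cos(a)
k=(bx>-.2)&(bx<-.13)&(abs(by+.104)<.04)&(C[...,2]>.2)&(C[...,2]<.25)
for x0 in(-.18,-.165,-.15,-.135):
    m=k&(abs(bx-x0)<.007)
    if m.sum()>5: print(x0,m.sum(),"by",np.percentile(by[m],[1,99]).round(4),"z",np.percentile(C[...,2][m],[1,99]).round(4))
if k.sum(): print("bx",np.percentile(bx[k],[1,99]).round(3))
E
```

```text
time: 51.95
eef_pos: [0.4909, -0.3501, 0.3315]
ee_rot: [0.024, 1.0, 0.001, 0.0]
contact_force: [0.6, 0.9, -0.3]
grip_width: 0.0599
51.95 [ 0.4909 -0.3501  0.3315] [ 1.25  0.56 -1.13  1.72  0.54  1.21  1.5 ] 177.29
-0.18 419 by [-0.1115 -0.0909] z [0.2236 0.2353]
-0.165 395 by [-0.1115 -0.0907] z [0.2238 0.2357]
-0.15 381 by [-0.1127 -0.0915] z [0.2235 0.2353]
-0.135 1082 by [-0.1229 -0.0653] z [0.2086 0.246 ]
bx [-0.188 -0.13 ]
```

View pics/w9.png

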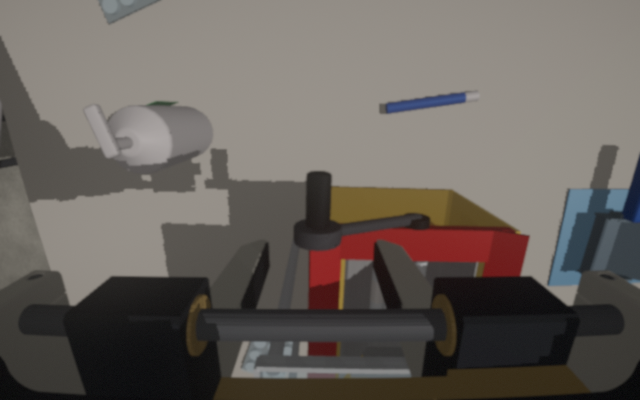

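The knob stands at (318,195), with a wider collar at its root at (318,233). Its measured centre is y -101.5 mm and z 224 mm, within 3 mm of the model. I go down and pinch it clear of the collar.

```bash
python3 -m crank '[{"turn":[0,0,0],"xyz":[0.005,-0.002,0.03],"gripper":0.06},{"turn":[0,0,0],"xyz":[0,0,0.035],"gripper":0.06},{"turn":[0,0,0],"xyz":[0,0,0.03],"gripper":0.06},{"turn":[0,0,0],"xyz":[0,0,0.015],"gripper":0.06},{"turn":[0,0,0],"xyz":[0,0,0.0085],"gripper":0.06},{"turn":[0,0,0],"xyz":[0,0,0],"gripper":0.06},{"turn":[0,0,0],"xyz":[0,0,0],"gripper":0.06}]' 30
python3 -m crank '[{"turn":[0,0,0],"xyz":[0,0,0],"gripper":0.01},{"turn":[0,0,0],"xyz":[0,0,0],"gripper":0.01},{"turn":[0,0,0],"xyz":[0,0,0],"gripper":0.01},{"turn":[0,0,0],"xyz":[0,0,0],"gripper":0.01},{"turn":[0,0,0],"xyz":[0,0,0],"gripper":0.01},{"turn":[0,0,0],"xyz":[0,0,0],"gripper":0.01}]' 30
python3 - <<'E'
import numpy as np
# deltas (tool y, tool z) in mm per 0.12 rad row
q=np.arange(0,2.05,.12);y=115*np.sin(q-1.134);z=115*np.cos(q-1.134)
for i in range(1,len(q)):print(round(q[i],2),round(y[i]-y[i-1],1),round(-(z[i]-z[i-1]),1))
E
```

```text
time: 52.58
eef_pos: [0.4856, -0.3534, 0.2141]
ee_rot: [0.024, 1.0, -0.0, 0.001]
contact_force: [0.3, -0.0, -0.8]
grip_width: 0.0603
time: 53.08
eef_pos: [0.4846, -0.3538, 0.2132]
ee_rot: [0.025, 1.0, 0.0, 0.0]
contact_force: [0.1, 13.4, 2.9]
grip_width: 0.0244
0.12 6.6 -12.1
0.24 8.0 -11.3
0.36 9.3 -10.2
0.48 10.4 -9.0
0.6 11.4 -7.7
0.72 12.3 -6.3
0.84 12.9 -4.8
0.96 13.4 -3.2
1.08 13.7 -1.6
1.2 13.8 0.1
1.32 13.7 1.7
1.44 13.4 3.4
1.56 12.9 4.9
1.68 12.2 6.4
1.8 11.3 7.9
1.92 10.3 9.2
2.04 9.1 10.3
```

```bash
python3 -m crank '[{"turn":[0,0,0],"xyz":[0,0.0015,0],"gripper":0.01},{"turn":[0,0,0],"xyz":[0,0,0],"gripper":0.01},{"turn":[0,0,0],"xyz":[0,0,0],"gripper":0.01},{"turn":[0,0,0],"xyz":[0,0,0],"gripper":0.01}]'
```

```text
time: 53.42
eef_pos: [0.4847, -0.3522, 0.2131]
ee_rot: [0.025, 1.0, 0.0, -0.0]
contact_force: [-1.8, 3.3, 3.6]
grip_width: 0.0213
```

```bash
python3 -m crank '[{"turn":[0,0,0],"xyz":[0,0.0033,-0.006],"gripper":0.01},{"turn":[0,0,0],"xyz":[0,0.0033,-0.0061],"gripper":0.01},{"turn":[0,0,0],"xyz":[0,0.008,-0.0113],"gripper":0.01},{"turn":[0,0,0],"xyz":[0,0.0093,-0.0102],"gripper":0.01},{"turn":[0,0,0],"xyz":[0,0.0104,-0.009],"gripper":0.01},{"turn":[0,0,0],"xyz":[0,0.0114,-0.0077],"gripper":0.01},{"turn":[0,0,0],"xyz":[0,0.0123,-0.0063],"gripper":0.01},{"turn":[0,0,0],"xyz":[0,0.0129,-0.0048],"gripper":0.01},{"turn":[0,0,0],"xyz":[0,0,0],"gripper":0.01},{"turn":[0,0,0],"xyz":[0,0,0],"gripper":0.01}]'
```

```text
time: 54.25
eef_pos: [0.4901, -0.2832, 0.2781]
ee_rot: [0.025, 1.0, -0.003, 0.002]
contact_force: [-1.2, -7.1, 20.5]
grip_width: 0.0212
```

```bash
python3 -m crank '[{"turn":[0,0,0],"xyz":[0,0,0],"gripper":0.01},{"turn":[0,0,0],"xyz":[0,0,0],"gripper":0.01}]' 20
python3 - <<'E'
from h import *
s=monitor.observe();print(s["moment"],s["contact_force"],s["q"])
a,_=snapshot("side");cv2.imwrite("pics/s10.png",cv2.resize(a[70:215,215:385],(760,600)))
E
```

```text
time: 54.42
eef_pos: [0.49, -0.284, 0.2777]
ee_rot: [0.026, 1.0, -0.003, 0.002]
contact_force: [-1.4, -8.2, 17.6]
grip_width: 0.0215
[-1.80179542 -0.03614262 -0.12904722] [-1.37628827 -8.15324007 17.63061566] [ 1.16043126  0.55589695 -1.10512207  1.87242214  0.5745274   1.06843349
  1.34327946]
```

View pics/s10.png

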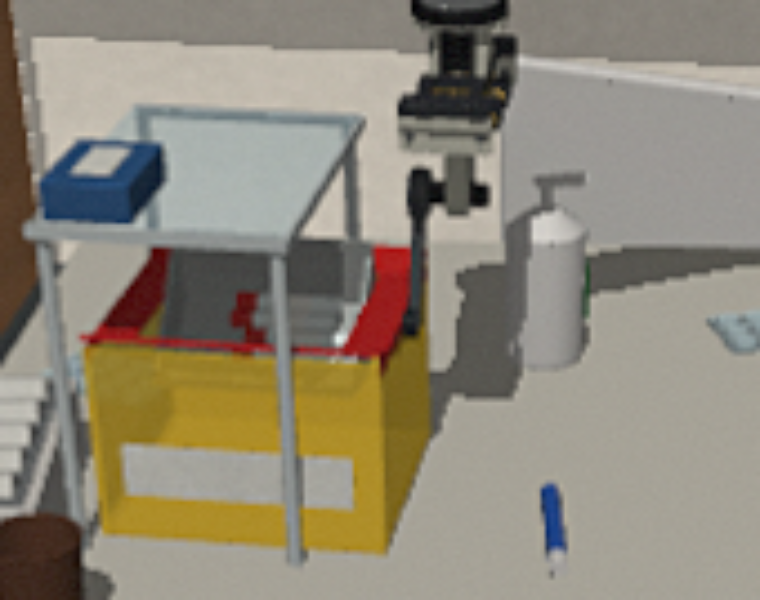

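The knob is pinched at (460,190), the tray is partly turned, and the tubes lie in its lower edge at (300,325). The lever pushes up with 18 N because my arc is about 3 mm too low. I correct that and go on.

```bash
python3 -m crank '[{"turn":[0,0,0],"xyz":[0,0.0067,-0.0046],"gripper":0.01},{"turn":[0,0,0],"xyz":[0,0.0067,-0.0016],"gripper":0.01},{"turn":[0,0,0],"xyz":[0,0.0137,-0.0016],"gripper":0.01},{"turn":[0,0,0],"xyz":[0,0.0138,0.0001],"gripper":0.01},{"turn":[0,0,0],"xyz":[0,0.0137,0.0017],"gripper":0.01},{"turn":[0,0,0],"xyz":[0,0.0134,0.0034],"gripper":0.01},{"turn":[0,0,0],"xyz":[0,0.0129,0.0049],"gripper":0.01},{"turn":[0,0,0],"xyz":[0,0,0],"gripper":0.01},{"turn":[0,0,0],"xyz":[0,0,0],"gripper":0.01}]' 30
```

```text
time: 55.22
eef_pos: [0.4942, -0.1992, 0.2735]
ee_rot: [0.024, 1.0, 0.0, 0.002]
contact_force: [6.5, 2.6, 0.2]
grip_width: 0.0214
```

```bash
python3 -m crank '[{"turn":[0,0,0],"xyz":[0,0.0122,0.0064],"gripper":0.01},{"turn":[0,0,0],"xyz":[0,0.0113,0.0079],"gripper":0.01},{"turn":[0,0,0],"xyz":[0,0.0103,0.0092],"gripper":0.01},{"turn":[0,0,0],"xyz":[0,0.007,0.0074],"gripper":0.01},{"turn":[0,0,0],"xyz":[0,0,0],"gripper":0.01},{"turn":[0,0,0],"xyz":[0,0,0],"gripper":0.01},{"turn":[0,0,0],"xyz":[0,0,0],"gripper":0.01},{"turn":[0,0,0],"xyz":[0,0,0],"gripper":0.01},{"turn":[0,0,0],"xyz":[0,0,0],"gripper":0.01},{"turn":[0,0,0],"xyz":[0,0,0],"gripper":0.01}]'
python3 - <<'E'
from h import *
s=monitor.observe()
a,_=snapshot("side");b,_=snapshot("top")
o=np.zeros((500,800,3),np.uint8);o[:,:500]=cv2.resize(a[80:215,220:370],(500,500));o[:300,500:]=cv2.resize(b[85:205,345:465],(300,300));cv2.imwrite("pics/s11.png",o)
E
```

```text
time: 56.05
eef_pos: [0.4959, -0.1594, 0.2422]
ee_rot: [0.025, 1.0, 0.0, 0.002]
contact_force: [6.6, 1.6, -3.8]
grip_width: 0.0208
```

View pics/s11.png

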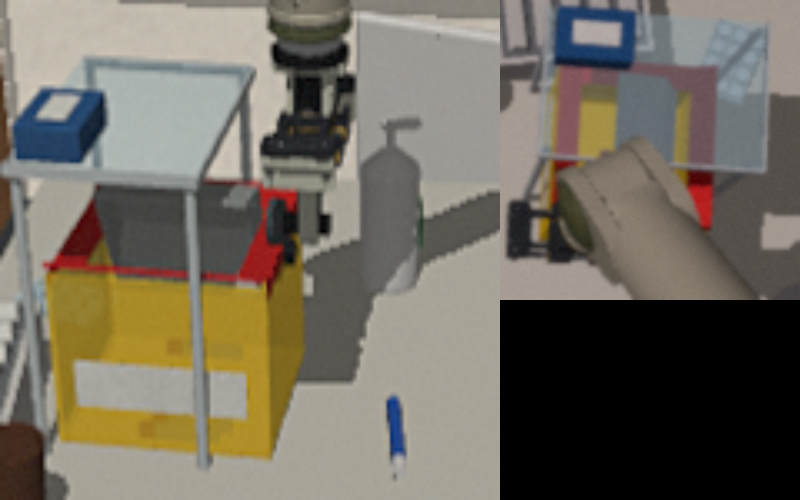

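The tray is tipped over and empty as seen from above, and tubes show through the bin wall at (205,348) and (180,430). I plan the return arc from the fitted angle q ≈ 2.01.

```bash
python3 - <<'E'
import numpy as np
q=np.array([2.01,1.96,1.88,1.8,1.7,1.6,1.5,1.4,1.3,1.2,1.1,1.0,.9,.8,.7,.6,.5,.42,.34,.27,.2,.15,.1,.06,.03,0]);y=115*np.sin(q-1.134);z=115*np.cos(q-1.134)
print([(round(b,2),round(u,1),round(-v,1)) for b,u,v in zip(q[1:],np.diff(y),np.diff(z))])
from h import *
t=outline_of("side","tube_a1")
for d in t: print(round(d["conf"],2),np.round(d["box"]).tolist())
E
python3 -m crank '[{"turn":[0,0,0],"xyz":[0,0,0],"gripper":0.01},{"turn":[0,0,0],"xyz":[0,0,0],"gripper":0.01},{"turn":[0,0,0],"xyz":[0,0,0],"gripper":0.01},{"turn":[0,0,0],"xyz":[0,0,0],"gripper":0.01}]' 40
```

```text
[(np.float64(1.96), np.float64(-3.8), np.float64(-4.3)), (np.float64(1.88), np.float64(-6.5), np.float64(-6.5)), (np.float64(1.8), np.float64(-7.0), np.float64(-6.0)), (np.float64(1.7), np.float64(-9.4), np.float64(-6.6)), (np.float64(1.6), np.float64(-10.0), np.float64(-5.7)), (np.float64(1.5), np.float64(-10.5), np.float64(-4.6)), (np.float64(1.4), np.float64(-10.9), np.float64(-3.6)), (np.float64(1.3), np.float64(-11.2), np.float64(-2.5)), (np.float64(1.2), np.float64(-11.4), np.float64(-1.3)), (np.float64(1.1), np.float64(-11.5), np.float64(-0.2)), (np.float64(1.0), np.float64(-11.5), np.float64(1.0)), (np.float64(0.9), np.float64(-11.3), np.float64(2.1)), (np.float64(0.8), np.float64(-11.0), np.float64(3.2)), (np.float64(0.7), np.float64(-10.7), np.float64(4.3)), (np.float64(0.6), np.float64(-10.2), np.float64(5.3)), (np.float64(0.5), np.float64(-9.6), np.float64(6.3)), (np.float64(0.42), np.float64(-7.2), np.float64(5.7)), (np.float64(0.34), np.float64(-6.7), np.float64(6.3)), (np.float64(0.27), np.float64(-5.4), np.float64(5.9)), (np.float64(0.2), np.float64(-5.0), np.float64(6.3)), (np.float64(0.15), np.float64(-3.3), np.float64(4.7)), (np.float64(0.1), np.float64(-3.1), np.float64(4.9)), (np.float64(0.06), np.float64(-2.3), np.float64(4.0)), (np.float64(0.03), np.float64(-1.6), np.float64(3.1)), (np.float64(0.0), np.float64(-1.5), np.float64(3.1))]
0.47 [210.0, 295.0, 284.0, 329.0]
time: 56.53
eef_pos: [0.496, -0.1594, 0.2422]
ee_rot: [0.025, 1.0, 0.0, 0.002]
contact_force: [6.2, 1.6, -3.8]
grip_width: 0.0211
```

```bash
python3 -m crank '[{"turn":[0,0,0],"xyz":[0,-0.0038,-0.0043],"gripper":0.01},{"turn":[0,0,0],"xyz":[0,-0.0065,-0.0065],"gripper":0.01},{"turn":[0,0,0],"xyz":[0,-0.007,-0.006],"gripper":0.01},{"turn":[0,0,0],"xyz":[0,-0.0094,-0.0066],"gripper":0.01},{"turn":[0,0,0],"xyz":[0,-0.01,-0.0057],"gripper":0.01},{"turn":[0,0,0],"xyz":[0,-0.0105,-0.0046],"gripper":0.01},{"turn":[0,0,0],"xyz":[0,-0.0109,-0.0036],"gripper":0.01},{"turn":[0,0,0],"xyz":[0,-0.0112,-0.0025],"gripper":0.01},{"turn":[0,0,0],"xyz":[0,-0.0114,-0.0013],"gripper":0.01},{"turn":[0,0,0],"xyz":[0,0,0],"gripper":0.01},{"turn":[0,0,0],"xyz":[0,0,0],"gripper":0.01}]' 40
python3 -m crank '[{"turn":[0,0,0],"xyz":[0,-0.006,0],"gripper":0.01},{"turn":[0,0,0],"xyz":[0,-0.0057,-0.0002],"gripper":0.01},{"turn":[0,0,0],"xyz":[0,-0.0058,0.0004],"gripper":0.01},{"turn":[0,0,0],"xyz":[0,-0.0057,0.0006],"gripper":0.01},{"turn":[0,0,0],"xyz":[0,-0.0113,0.0021],"gripper":0.01},{"turn":[0,0,0],"xyz":[0,-0.011,0.0032],"gripper":0.01},{"turn":[0,0,0],"xyz":[0,-0.0107,0.0043],"gripper":0.01},{"turn":[0,0,0],"xyz":[0,-0.0102,0.0053],"gripper":0.01},{"turn":[0,0,0],"xyz":[0,-0.0096,0.0063],"gripper":0.01},{"turn":[0,0,0],"xyz":[0,0,0],"gripper":0.01},{"turn":[0,0,0],"xyz":[0,0,0],"gripper":0.01}]'
```

```text
time: 57.45
eef_pos: [0.4901, -0.2404, 0.2842]
ee_rot: [0.025, 1.0, -0.0, -0.0]
contact_force: [-4.6, 1.3, 13.8]
grip_width: 0.0211
time: 58.37
eef_pos: [0.485, -0.3166, 0.26]
ee_rot: [0.025, 1.0, 0.0, -0.002]
contact_force: [-4.8, -0.2, -2.3]
grip_width: 0.0211
```

```bash
python3 -m crank '[{"turn":[0,0,0],"xyz":[0,-0.0036,0.0028],"gripper":0.01},{"turn":[0,0,0],"xyz":[0,-0.0036,0.0029],"gripper":0.01},{"turn":[0,0,0],"xyz":[0,-0.0067,0.0063],"gripper":0.01},{"turn":[0,0,0],"xyz":[0,-0.0054,0.0059],"gripper":0.01},{"turn":[0,0,0],"xyz":[0,-0.005,0.0063],"gripper":0.01},{"turn":[0,0,0],"xyz":[0,-0.0033,0.0047],"gripper":0.01},{"turn":[0,0,0],"xyz":[0,-0.0031,0.0049],"gripper":0.01},{"turn":[0,0,0],"xyz":[0,-0.0023,0.004],"gripper":0.01},{"turn":[0,0,0],"xyz":[0,-0.0016,0.0031],"gripper":0.01},{"turn":[0,0,0],"xyz":[0,-0.0015,0.0031],"gripper":0.01},{"turn":[0,0,0],"xyz":[0,0,0],"gripper":0.01},{"turn":[0,0,0],"xyz":[0,0,0],"gripper":0.01},{"turn":[0,0,0],"xyz":[0,0,0],"gripper":0.01}]'
```

```text
time: 59.45
eef_pos: [0.4837, -0.3511, 0.2165]
ee_rot: [0.025, 1.0, 0.0, -0.001]
contact_force: [-5.4, 2.5, -1.3]
grip_width: 0.0211
```

```bash
python3 -m crank '[{"turn":[0,0,0],"xyz":[0,-0.001,0.002],"gripper":0.01},{"turn":[0,0,0],"xyz":[0,0,0.001],"gripper":0.01},{"turn":[0,0,0],"xyz":[0,0,0],"gripper":0.01},{"turn":[0,0,0],"xyz":[0,0,0],"gripper":0.01}]'
python3 - <<'E'
from h import *
a,_=snapshot("side");b,_=snapshot("top")
o=np.zeros((500,800,3),np.uint8);o[:,:500]=cv2.resize(a[80:215,220:370],(500,500));o[:300,500:]=cv2.resize(b[85:205,345:465],(300,300));cv2.imwrite("pics/s12.png",o)
E
```

```text
time: 59.78
eef_pos: [0.4837, -0.3521, 0.2144]
ee_rot: [0.025, 1.0, -0.0, -0.001]
contact_force: [-7.6, 3.4, 6.6]
grip_width: 0.0213
```

View pics/s12.png

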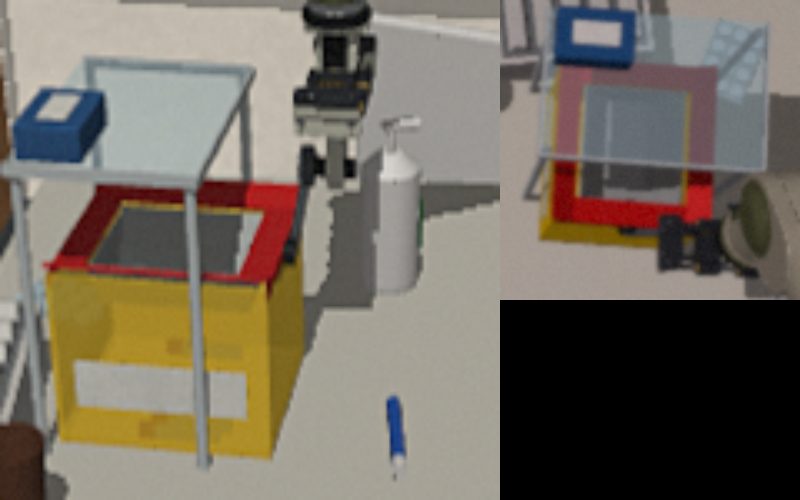

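The tray is upright and home (the knob pushes up on the stop), with tubes showing low inside the bin at (205,348) and (180,430). Now I release the knob and rise.

```bash
python3 -m crank '[{"turn":[0,0,0],"xyz":[0,0,0],"gripper":0.03},{"turn":[0,0,0],"xyz":[0,0,0],"gripper":0.05},{"turn":[0,0,0],"xyz":[0,0,0],"gripper":0.06},{"turn":[0,0,0],"xyz":[0,0,0],"gripper":0.06},{"turn":[0,0,0],"xyz":[0,0,0],"gripper":0.06},{"turn":[0,0,0],"xyz":[0,0,-0.02],"gripper":0.06},{"turn":[0,0,0],"xyz":[0,0,-0.03],"gripper":0.06},{"turn":[0,0,0],"xyz":[0,0,-0.04],"gripper":0.06},{"turn":[0,0,0],"xyz":[0,0,-0.04],"gripper":0.06},{"turn":[0,0,0],"xyz":[0,0,-0.04],"gripper":0.06},{"turn":[0,0,0],"xyz":[0,0,-0.04],"gripper":0.06},{"turn":[0,0,0],"xyz":[0.02,0.02,-0.02],"gripper":0.06},{"turn":[0,0,0],"xyz":[0.03,0.03,0],"gripper":0.06},{"turn":[0,0,0],"xyz":[0.03,0.03,0],"gripper":0.06},{"turn":[0,0,0],"xyz":[0,0,0],"gripper":0.06},{"turn":[0,0,0],"xyz":[0,0,0],"gripper":0.06},{"turn":[0,0,0],"xyz":[0,0,0],"gripper":0.06}]'
python3 - <<'E'
from h import *
s=monitor.observe();M=model("wrist");w,dep=snapshot("wrist");C=cloud("wrist",dep,M);a,_=snapshot("side");b,db=snapshot("top")
B=C-[.654,-.2565,0];t=np.radians(2.9);bx=B[...,0]*np.cos(t)-B[...,1]*np.sin(t);by=B[...,0]*np.sin(t)+B[...,1]*np.cos(t)
k=(bx>-.19)&(bx<-.145)&(by>-.16)&(by<.15)&(C[...,2]>.205)&(C[...,2]<.3);print("knob by",np.percentile(by[k],[2,50,98]).round(4),"z",np.percentile(C[...,2][k],[2,98]).round(4))
m=(abs(bx)<.07)&(abs(by)<.03)&(C[...,2]>.1)&(C[...,2]<.2);print("tray floor z",m.sum(),np.percentile(C[...,2][m],[2,50,90,99]).round(4) if m.any() else "")
Ct=cloud("top",db);P=Ct-[.654,-.2565,0];bx=P[...,0]*np.cos(t)-P[...,1]*np.sin(t);by=P[...,0]*np.sin(t)+P[...,1]*np.cos(t)
for z0,z1 in((.1,.2),(.29,.33)):
    m=(abs(bx)<.07)&(abs(by)<.03)&(Ct[...,2]>z0)&(Ct[...,2]<z1);print("top",z0,m.sum(),np.percentile(Ct[...,2][m],[2,50,99]).round(4) if m.any() else "")
o=np.zeros((600,800,3),np.uint8);o[:300,:480]=cv2.resize(w[:300],(480,300));o[:300,480:]=cv2.resize(b[90:200,345:460],(320,300))
o[300:,:400]=cv2.resize(a[110:215,225:330],(400,300));o[300:,400:]=cv2.resize(b[110:250,190:340],(400,300))
cv2.imwrite("pics/f13.png",o)
E
```

```text
time: 61.3
eef_pos: [0.4097, -0.2716, 0.4437]
ee_rot: [0.026, 1.0, -0.001, 0.0]
contact_force: [-0.1, 0.5, 0.4]
grip_width: 0.06
knob by [-0.1123 -0.101  -0.093 ] z [0.22   0.2351]
tray floor z 1075 [0.1231 0.1247 0.126  0.1285]
top 0.1 224 [0.1198 0.1254 0.1315]
top 0.29 727 [0.306  0.311  0.3166]
```

No more pictures can be viewed, so I finish the checks by numbers. The tray floor is bare at 125 mm and the knob is at home. What remains: pans, bystanders and stray tubes.

```bash
python3 - <<'E'
from h import *
im,dep=snapshot("top");C=cloud("top",dep);o=np.load("top0.npz");im0,C0=o["im"],o["C"]
t=np.radians(2.9);P=C-[.654,-.2565,0];bx=P[...,0]*np.cos(t)-P[...,1]*np.sin(t);by=P[...,0]*np.sin(t)+P[...,1]*np.cos(t)
m=(abs(bx)<.08)&(abs(by)<.07)&(C[...,2]<.2);s=m&(C[...,2]>.11)
# tray profile in y: height vs |y|
for y in np.arange(-.06,.07,.02):
    k=s&(abs(by-y)<.008); print(round(y,2),k.sum(),np.percentile(C[...,2][k],[5,50,95]).round(3) if k.any() else "",end="; ")
print()
hsv=cv2.cvtColor(im,cv2.COLOR_BGR2HSV);red=cv2.inRange(hsv,(0,110,60),(8,255,255))|cv2.inRange(hsv,(172,110,60),(180,255,255))
k,l,st,c=cv2.connectedComponentsWithStats(red);print("red",[(st[i,:4].tolist(),int(st[i,4])) for i in range(1,k) if st[i,4]>5])
d=np.abs(im.astype(int)-im0).max(2)>45;d=cv2.morphologyEx(d.astype(np.uint8),cv2.MORPH_OPEN,np.ones((3,3)))
k,l,st,c=cv2.connectedComponentsWithStats(d);print("changed",[(st[i,:4].tolist(),int(st[i,4])) for i in range(1,k) if st[i,4]>12])
for q in("tube_a1","pan_a"): print(q,[(round(x["conf"],2),np.round(x["box"]).tolist()) for x in look_for("top",q)])
snapshot("side");print("side tube",[(round(x["conf"],2),np.round(x["box"]).tolist()) for x in look_for("side","tube_a1")])
E
sed -i 's/st\[i,4\]<100/st[i,4]<60/' pans.py; python3 pans.py top
```

```text
-0.06 82 [0.151 0.16  0.171]; -0.04 84 [0.125 0.137 0.149]; -0.02 54 [0.12  0.125 0.129]; 0.0 62 [0.12  0.124 0.17 ]; 0.02 66 [0.121 0.126 0.131]; 0.04 46 [0.133 0.141 0.151]; 0.06 53 [0.158 0.168 0.179]; 
red [([366, 149, 65, 28], 906), ([141, 182, 22, 24], 234), ([179, 190, 9, 17], 41), ([236, 272, 5, 3], 6), ([237, 276, 3, 3], 6), ([252, 278, 4, 4], 7), ([230, 282, 5, 5], 10), ([255, 282, 4, 5], 6), ([250, 295, 3, 4], 6), ([242, 299, 6, 7], 13)]
changed [([199, 139, 7, 27], 114), ([235, 139, 5, 5], 25), ([257, 140, 17, 57], 517), ([292, 143, 7, 22], 78), ([220, 144, 10, 23], 102), ([479, 164, 24, 12], 192), ([237, 169, 12, 27], 166), ([247, 168, 11, 29], 233), ([449, 170, 7, 16], 103), ([398, 183, 56, 115], 1833), ([492, 186, 5, 12], 50), ([467, 198, 12, 15], 141), ([482, 201, 6, 13], 45), ([486, 203, 55, 88], 2090), ([469, 215, 5, 4], 17), ([556, 220, 3, 5], 15), ([558, 226, 4, 4], 16), ([556, 231, 4, 6], 19), ([544, 242, 96, 60], 2610), ([485, 252, 5, 5], 21), ([487, 259, 6, 6], 28), ([516, 258, 24, 26], 358), ([482, 262, 4, 4], 16), ([484, 269, 5, 5], 22), ([503, 286, 24, 36], 
[... 576 characters left out ...]
  1.29  1.66] tcp [ 0.41   -0.2711  0.443 ]
x tool yaw 177.14 tilt z [ 0.     0.001 -1.   ]
[211, 166, 8, 30, 162] handle c [0.5363 0.4301] size [0.0198 0.1138] yaw -1.6 z 0.057 grip@-135: [0.5138 0.4307] pan c [0.6488 0.4269]
[237, 167, 11, 29, 145] handle c [0.536 0.32 ] size [0.0217 0.1096] yaw -11.4 z 0.057 grip@-135: [0.5139 0.3244] pan c [0.6463 0.2978]
[285, 166, 8, 29, 137] handle c [0.5385 0.1428] size [0.019  0.1106] yaw -4.4 z 0.055 grip@-135: [0.5161 0.1445] pan c [0.6507 0.1341]
spray z 0.08 0.12 89 [[0.435, 0.545, 0.081], [0.511, 0.585, 0.119]]
spray z 0.12 0.17 303 [[0.435, 0.545, 0.122], [0.514, 0.612, 0.168]]
spray z 0.17 0.25 289 [[0.427, 0.56, 0.172], [0.504, 0.62, 0.233]]
```

Run:
```python
from bench import job
print(job.job_done())
```

```text
the job is handed in; nothing more can be done
None
```

I poured all four tubes (one, one and two from the three pans) into the upright tray and set each pan back on the mat. I then swung the lever over to about 2.0 rad, which emptied the tray into the bin. I led the lever back in the grip to its home stop and let go there. The job was handed in at about 62 s; no verdict is reported.

**Last checks**
- **Tray:** its floor is bare at about 125 mm. The knob is at y about -101 mm, z about 224 mm, which is its home position.
- **Tubes:** none are found on the mat, on the pans or in the tray. Tubes showed through the bin wall low down, though I could not count all four one by one.
- **Pans:** all three stand on the mat. Pan 2 was knocked a few centimetres aside after I had set it back down empty; it stayed upright on the mat, so I left it.
- **Bystanders:** the spray bottle's measured position is unchanged. The other bottle, cup, gel and marker positions I did not measure again at the end, and the top-camera comparison near the pump showed changes that I took to be the arm's shadow.

**What disagreed**
- The knob slipped about 3.5 mm in the pads on the way over. That gave up to about 20 N along the lever, and I corrected the arc for it.
- A few depth readings at the tray's centre line reached 170 mm. I judged them noise, because a tube lying there would read about 142 mm.
- The last picture could not be viewed because the limit of 16 was reached, so the final checks are by numbers only.

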